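# Tip the brass screws out of the hinged tin into the parts tray

## Robot

A 7-joint arm with a two-finger parallel gripper is mounted at the origin on the work surface. World frame = base frame: x ahead of the robot, y to its left, z up, the work surface at z = 0. Lengths are in m, angles in rad, forces in N, time in s.
With the tool pointing down it reaches from about 0.4 to 0.85 m from the base axis. Payload 4.5 kg.
Tool frame: the origin (TCP) lies at the very end of the fingers, on their centre line; the grasp point (between the pads) lies arm.hold_point_z behind it (arm.hold_point_z is the distance from the TCP to the grasp point, in m); z points along the fingers, y is the line along which they close (so a half turn about z gives the same grasp; the last joint's range is limited). The gripper opens to 88 mm and grips with 3 to 60 N. Pads are 18 mm wide; open, the fingers measure 123 mm over their backs; the gripper's body (75 mm by 187 mm) begins 45 mm behind the grasp point.
Start: joints at [0.034, 0.689, -0.195, 1.565, 0.157, 0.902, -0.215], TCP at [0.625, 0, 0.239] pointing down, gripper open.
Joint ranges: [-3.01, 3.01], [-0.46, 2.08], [-1.47, 1.51], [0.13, 2.56], [-1, 4.14], [0.04, 2.09], [-2.66, 2.66]. Speed limits (rad/s): [2.57, 2.57, 3.14, 3.14, 3.14, 3.14, 3.14].

## Interface

Orientations are given as a rotation vector (axis times angle).
In Python, from plant import arm, imaging, job gives the robot as it stands.
- The arm moves only by the tool servo_tool, never from a script. Its argument "moves" is one flat list of numbers, 7 for each row, row after row: the closure, from -1 (fully open) to 1 (shut), then the shift along the tool's x, y, z in mm, then the turn, a rotation vector about the tool's x, y, z in rad. A call has 1 to 5 rows; each row is the pose to reach, as a shift and turn from the pose commanded when the call began, along the tool's axes at that moment; what a row does not reach only later rows make up. A row lasts 1/10 s, in which the tool goes at most 50 mm and 8.59 degrees, less where a joint would pass 70% of its speed; a pose out of reach is approached as far as the arm can. A call with a gripper value outside its range is refused whole. The fingers move at their own pace and stop on an object; "squeeze" is the grip in N (left out, the last holds). Time passes only in rows, so rows that repeat a pose let the fingers close. It gives the time, the measured TCP pose, the force, the opening and the grip force at its end, in the units of the state.
- arm.get_state(): the state, without advancing time (a new reading comes with each control period).
- imaging.read_camera(name): name is "scene" or "side" or "wrist"; returns the picture (480x640x3 uint8, red, green, blue); there is no depth.
- imaging.calibration(name): a dict with "fovy" (degrees; the focal length in pixels is half the picture's height over the tangent of half this angle, whatever the lens; pixels are square), "cx", "cy" (the principal point, pixels), "rvec" (rotation vector, rad) and "tvec" (3), from world to camera coordinates, as OpenCV has them; the wrist camera has in their place "mount" (4x4, takes a point from camera to tool coordinates, whose origin is the TCP and whose axes are the flange's). Camera axes: x right, y down, z forward; pixel columns grow to the right and rows downward; lengths in m; the calibration is good to about 2 mm. A picture is of the moment at which its call begins: read the wrist's pose just before it. calibration takes no time and is no camera call.
- job.sign_off(): hands the job in; it is judged then, once.
The state is a dict: "clock": time; "joint_pos": joint angles; "joint_velocities": joint speeds; "tau": joint torques, N m; "position": TCP position; "tcp_rot": TCP orientation; "ft_force": force on the tool from outside, world axes, zero at the start; "wrist_torque": the same for the moment, N m; "width": finger opening in m; "grip_force": force on a finger pad.
Only numpy, scipy, OpenCV 4.12 (cv2) and the standard library are available. Lean on these libraries where they do the work, as an engineer would, in place of code of your own. Each camera call takes 0.05 s, during which the arm holds its last target. There are 200 camera calls.

## Task

The brass screws are wanted out of their hinged tin: pick the tin up, turn it over above the parts tray so that its lid swings open by itself and all four screws drop into the tray. Then stand the empty tin back on the bench, upright and clear of the tray (its lid may be open or shut). Leave the tray where it is and don't disturb the file, spanner or hammer.

Things in the scene. Friction and masses are not known exactly. Their poses are not given: they have to be found in the camera images.
- tin_mid (a point): Centre of the hinged tin: a blue box 48 (x) by 56 (y) by 36 mm high with a thin yellow lid on top (38 mm in all), 0.14 kg full; the point is 18 mm above its underside. z points up out of the mouth, x to the side with the hinge (at the start the side away from the robot, within 0.6 rad), y along the hinge. Walls 2 mm, slippery metal. Grip the plain faces at -y and +y; the lid is 3 mm narrower.
- tin_lid (a joint): Opening angle of the lid in rad: 0 shut, 2.0 at its stop. Hinge (dark knuckles) along the top edge of the tin's +x side; the lid reaches 51 mm from it. No catch or spring, hardly any friction: its weight (20 g) keeps it shut, and it swings open by itself once the mouth faces downward, if nothing (a gripper's body, say) is in its way.
- tray: Open bright-metal parts tray, 180 mm (its x) by 240 mm (its y), walls 32 mm high and 3 mm thick, loose on the bench, 0.6 kg. Origin at the centre of its underside, z up.
- file: Bystander: dark flat file blade, 200 mm long, 21 mm wide, 5 mm thick with a 54 mm tang towards its -x, lying flat along its x axis beyond the tin and tray. Origin under the middle of the blade.
- spanner: Bystander: steel spanner about 170 mm long, 40 mm wide at the jaw, 8 mm thick, lying along its x axis at the left-hand side (+y). Origin at its middle, underside. Farther out, near the bench's left edge (y above 0.45), a dark bench vice 155 mm high is bolted down with a rotary handpiece in its jaws.
- hammer: Bystander: hammer lying along its x axis at the right-hand side (-y), about 260 mm long, head towards its +x, up to 30 mm high. Origin at its middle, underside.
- screw0: Brass cheese-head screw 1 of 4, M6 x 30: shank 6 mm thick, head 10 mm across, 34 mm long in all, 10 g, at the start lying inside the shut tin. Origin on its axis half-way along, x axis along it towards the head.
- screw1: Brass cheese-head screw 2 of 4, M6 x 30: shank 6 mm thick, head 10 mm across, 34 mm long in all, 10 g, at the start lying inside the shut tin. Origin on its axis half-way along, x axis along it towards the head.
- screw2: Brass cheese-head screw 3 of 4, M6 x 30: shank 6 mm thick, head 10 mm across, 34 mm long in all, 10 g, at the start lying inside the shut tin. Origin on its axis half-way along, x axis along it towards the head.
- screw3: Brass cheese-head screw 4 of 4, M6 x 30: shank 6 mm thick, head 10 mm across, 34 mm long in all, 10 g, at the start lying inside the shut tin. Origin on its axis half-way along, x axis along it towards the head.
Not all that is in view belongs to the job. Of the things shaped like the part that bears tin_mid, the blue one is meant.

How it is judged:
On the way:
1. the tin is held mouth-down above the tray, lid swung open (angle between tin_mid's own z axis and vertical above 1.9 rad and value of joint tin_lid above 0.35 rad and horizontal distance between tin_mid and tray below 0.16 m and height (world z) of tin_mid above 0.06 m), for 0.2 s.
At the end, for the whole second after the job is handed in: All four screws lie inside the tray's walls, and the tin stands released and upright (within 0.15 rad) with its underside on the bench, not in the tray or on its rim; its lid may be open or shut (x of screw0 in the frame of tray between -0.088 and 0.088 m and y of screw0 in the frame of tray between -0.118 and 0.118 m and z of screw0 in the frame of tray between 0 and 0.03 m and x of screw1 in the frame of tray between -0.088 and 0.088 m and y of screw1 in the frame of tray between -0.118 and 0.118 m and z of screw1 in the frame of tray between 0 and 0.03 m and x of screw2 in the frame of tray between -0.088 and 0.088 m and y of screw2 in the frame of tray between -0.118 and 0.118 m and z of screw2 in the frame of tray between 0 and 0.03 m and x of screw3 in the frame of tray between -0.088 and 0.088 m and y of screw3 in the frame of tray between -0.118 and 0.118 m and z of screw3 in the frame of tray between 0 and 0.03 m and angle between tin_mid's own z axis and vertical below 0.15 rad and height (world z) of tin_mid between 0.0145 and 0.0225 m and horizontal distance between tin_mid and tray above 0.1 m); the robot touches nothing.
It fails at once if the tray is moved by more than 40 mm (distance of tray from where it was at the start of the episode above 0.04 m).
It fails at once if the file is moved by more than 30 mm (distance of file from where it was at the start of the episode above 0.03 m).
It fails at once if the spanner is moved by more than 30 mm (distance of spanner from where it was at the start of the episode above 0.03 m).
It fails at once if the hammer is moved by more than 30 mm (distance of hammer from where it was at the start of the episode above 0.03 m).
It also fails if it takes over 64 s, if anything falls off the work surface, if the arm or the gripper's body presses on something with over 40 N, if the wrist force passes 120 N, or if a joint passes its speed limit or range.

## Working session

There is one attempt and no reset: what is moved stays moved. The work goes in short steps, Python scripts to look and compute and a tool call to move; the robot and the scene stay as the last step left them, time stands still between calls to the robot, and variables do not carry over. Pictures are saved under pics/ and viewed, at most 10 in all, crops included, and the job is handed in when it is done.

Besides the shell and the picture viewer there is one more tool, called after "Emit:" as name(argument=value, ...) on one line, values as JSON. servo_tool: Moves the arm, as the interface text tells. Its arguments: {"type":"object","properties":{"moves":{"type":"array","items":{"type":"number"}},"squeeze":{"type":"number"}},"required":["moves"]}

```bash
ls; mkdir -p pics
python3 - <<'E'
from plant import arm, imaging
import cv2,numpy as np
s=arm.get_state();print(s['clock'],s['position'],s['tcp_rot'],s['width'],arm.hold_point_z)
for n in ['scene','side','wrist']:
    print(n,imaging.calibration(n))
a=imaging.read_camera('scene');b=imaging.read_camera('side')
cv2.imwrite('pics/scene.png',a[:,:,::-1]);cv2.imwrite('pics/side.png',b[:,:,::-1])
E
```

```text
pics
0.0 [ 6.24374413e-01 -2.23106668e-05  2.37916223e-01] [-2.22048831e+00 -2.22069095e+00  2.11777026e-03] 0.08822744123032505 0.0187
scene {'fovy': 44.47486675886468, 'cx': 315.8231202958999, 'cy': 239.4023948560088, 'rvec': array([ 1.33205844,  2.46690082, -0.66220789]), 'tvec': array([ 0.36855847, -0.40398612,  1.65996936])}
side {'fovy': 48.1941567948377, 'cx': 323.71758913496365, 'cy': 238.01247522544173, 'rvec': array([ 0.79460273, -2.41078108,  1.28269383]), 'tvec': array([0.4878887 , 0.26368346, 1.02787314])}
wrist {'fovy': 71.50987904871701, 'cx': 318.7091225500414, 'cy': 240.83371654786038, 'mount': array([[ 1.92746695e-05, -9.54635802e-01, -2.97775899e-01,
         7.70322840e-02],
       [ 9.99999301e-01, -3.33514812e-04,  1.13393944e-03,
        -9.43084858e-04],
       [-1.18181186e-03, -2.97775713e-01,  9.54635128e-01,
        -1.45215029e-01],
       [ 0.00000000e+00,  0.00000000e+00,  0.00000000e+00,
         1.00000000e+00]])}
```

View pics/scene.png

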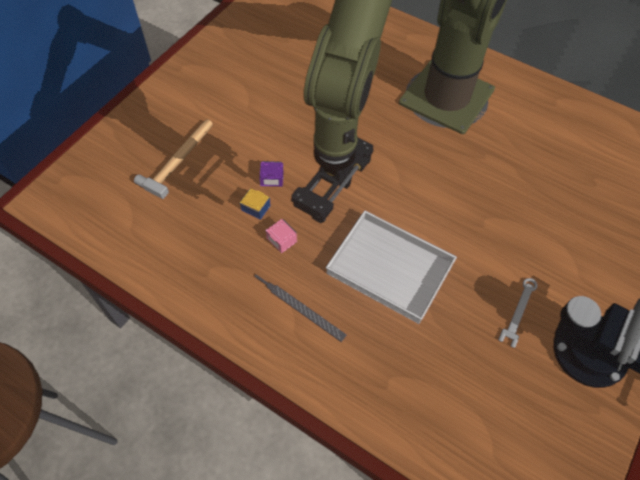

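View pics/side.png

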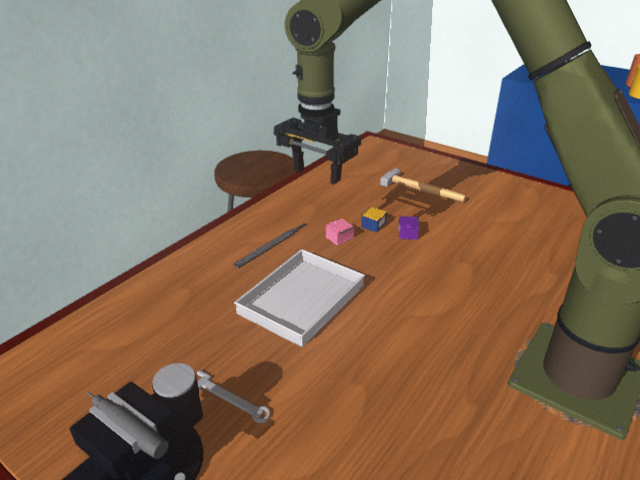

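The scene view shows the blue tin with its yellow lid at about (256,201). A purple block sits at (271,174) and a pink one at (282,235). The tray rim corners are about (367,214), (456,259), (419,319) and (328,266).

```bash
cat > h.py <<'E'
import numpy as np,cv2
from plant import arm,imaging
from scipy.spatial.transform import Rotation as R
def K(n):
    c=imaging.calibration(n);f=240/np.tan(np.radians(c['fovy']/2));return c,np.array([[f,0,c['cx']],[0,f,c['cy']],[0,0,1]])
def cam(n,s=None):
    c,k=K(n)
    if n=='wrist':
        T=np.eye(4);T[:3,:3]=R.from_rotvec(s['tcp_rot']).as_matrix();T[:3,3]=s['position'];M=T@c['mount'];return k,M[:3,:3],M[:3,3]
    r=R.from_rotvec(c['rvec']).as_matrix().T;return k,r,-r@c['tvec']
def pix2w(n,uv,z,s=None):
    k,r,o=cam(n,s);d=r@np.linalg.solve(k,[uv[0],uv[1],1]);return (o+d*(z-o[2])/d[2]).round(4)
E
python3 - <<'E'
from h import *
print('tray rim');
for p in [(367,214),(456,259),(419,319),(328,266)]:print(pix2w('scene',p,.032))
print('tin lid',pix2w('scene',(256,200),.038),'purple',pix2w('scene',(271,170),.038),'pink',pix2w('scene',(281,232),.038))
print('side tray');
for p in [(303,251),(365,276),(304,340),(236,303)]:print(pix2w('side',p,.032))
print('side lid',pix2w('side',(375,213),.038))
for n,f,b in [('scene','scene',(225,145,325,265)),('side','side',(315,195,435,255))]:
    a=cv2.imread(f'pics/{f}.png')[b[1]:b[3],b[0]:b[2]]
    cv2.imwrite(f'pics/{n}_c.png',cv2.resize(a,None,fx=5,fy=5,interpolation=cv2.INTER_CUBIC))
E
```

```text
tray rim
[0.484  0.0225 0.032 ]
[0.4769 0.2575 0.032 ]
[0.6564 0.2561 0.032 ]
[0.6557 0.0201 0.032 ]
tin lid [ 0.602 -0.222  0.038] purple [ 0.5075 -0.2442  0.038 ] pink [ 0.6431 -0.1194  0.038 ]
side tray
[0.6527 0.024  0.032 ]
[0.4761 0.0174 0.032 ]
[0.4615 0.2622 0.032 ]
[0.6486 0.2618 0.032 ]
side lid [ 0.6009 -0.2248  0.038 ]
```

View pics/scene_c.png

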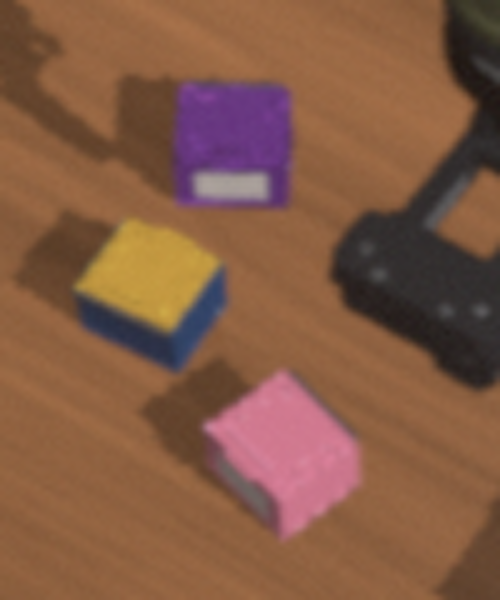

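The enlarged crop puts the yellow lid's corners at about scene px (251,189), (269,199), (259,211) and (241,203). The tin is at about (0.60, -0.22) and the tray centre at about (0.567, 0.139). Next I'll get a kinematic model and the tin's yaw.

```bash
cat >> h.py <<'E'
def fkR(q):
    ax='zyzyzyz';Rs=[];A=R.identity()
    for a,v in zip(ax,q): A=A*R.from_euler(a,v);Rs.append(A)
    return Rs
E
python3 - <<'E'
from h import *
s=arm.get_state();q=s['joint_pos'];Rs=fkR(q)
print((R.from_rotvec(s['tcp_rot']).inv()*Rs[-1]).as_rotvec())
A=np.array([[0,0,1],Rs[1].as_matrix()[:,2],Rs[3].as_matrix()[:,2],Rs[5].as_matrix()[:,2]]).T
print(A.round(3),s['position'],q.round(4))
for p in [(251,189.4),(269.4,198.6),(259.4,211),(240.6,203)]:print(pix2w('scene',p,.038))
E
```

```text
[-1.99517252e-04  1.99517252e-04 -1.57051351e+00]
[[ 0.     0.636  0.766 -0.002]
 [ 0.     0.021 -0.168  0.   ]
 [ 1.     0.771 -0.621 -1.   ]] [ 6.24452202e-01 -2.19923680e-05  2.38004057e-01] [ 0.0338  0.6899 -0.1945  1.5662  0.1573  0.9025 -0.2151]
[ 0.5833 -0.2508  0.038 ]
[ 0.5806 -0.1972  0.038 ]
[ 0.6233 -0.1964  0.038 ]
[ 0.6297 -0.2479  0.038 ]
```

Emit:
servo_tool(moves=[-1, -50, 0, -10, 0, 0, 0.14, -1, -100, 0, -20, 0, 0, 0.29, -1, -120, 0, -30, 0, 0, 0.44, -1, -150, 0, -30, 0, 0, 0.59, -1, -180, 0, -30, 0, 0, 0.74])

```text
clock: 0.6
position: [0.6249, -0.1809, 0.2688]
tcp_rot: [-2.878, -1.259, -0.0]
ft_force: [0.1, -0.5, -0.9]
width: 0.088
grip_force: 0.0
```

Emit:
servo_tool(moves=[-1, -10, 20, 0, 0, 0, 0.15, -1, -20, 30, 0, 0, 0, 0.3, -1, -20, 30, 0, 0, 0, 0.45, -1, -20, 30, 0, 0, 0, 0.6, -1, -20, 30, 0, 0, 0, 0.75])

```text
clock: 1.1
position: [0.6333, -0.2149, 0.2681]
tcp_rot: [-3.139, -0.117, 0.002]
ft_force: [-0.4, 0.2, -0.1]
width: 0.0881
grip_force: 0.0
```

Run:
```python
from h import *
s0=(np.array([.0338,.6899,-.1945,1.5662,.1573,.9025,-.2151]),np.array([.62445,0,.238]))
s=arm.get_state();print(s['clock'],s['position'],s['tcp_rot'],s['joint_pos'].round(4))
A=[];b=[]
for q,p in [s0,(s['joint_pos'],s['position'])]:
    Rs=fkR(q)
    A.append(np.array([[0,0,1],Rs[1].as_matrix()[:,2],Rs[3].as_matrix()[:,2],Rs[5].as_matrix()[:,2]]).T);b+=list(p)
A=np.vstack(A);x,r,_,sv=np.linalg.lstsq(A,np.array(b),rcond=None);print(x,A@x-b,sv)
im=imaging.read_camera('wrist');cv2.imwrite('pics/w1.png',im[:,:,::-1])
```

```text
1.1 [ 0.633343   -0.2148763   0.26810257] [-3.13877141e+00 -1.16861535e-01  1.64939767e-03] [ 0.1497  0.7302  0.2159  1.3952 -0.1673  1.0352 -1.0986]
[185.40980343   1.78654906  -0.37726205 186.72501738] [-0.07813872  0.12575756  0.05925793  0.04569523  0.15378532 -0.05925793] [2.40884837e+00 1.47392968e+00 1.58052948e-01 3.16893400e-04]
```

View pics/w1.png

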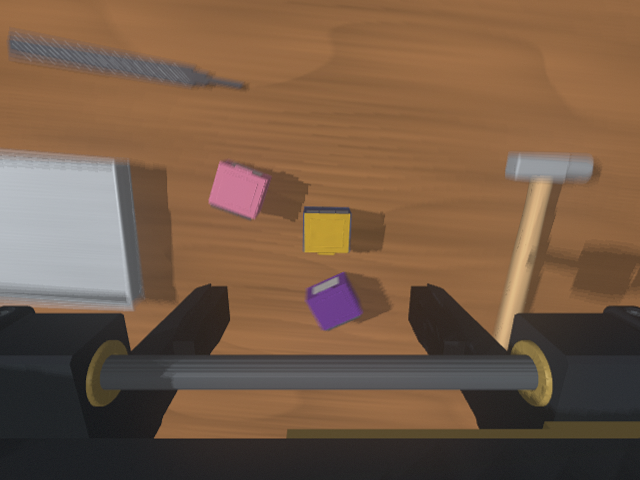

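The wrist view shows the tin at about (327,231). Its hinge (dark strip) is on the far side at the top, and it is nearly aligned. Purple is below it at (333,301), pink at (238,190), and the tray is on the left.

Run:
```python
from h import *
import itertools
q0=np.array([.0338,.6899,-.1945,1.5662,.1573,.9025,-.2151]);p0=np.array([.62445,0,.238]);r0=R.from_rotvec([-2.22048831,-2.22069095,2.11777e-3])
s=arm.get_state();q1=s['joint_pos'];r1=R.from_rotvec(s['tcp_rot']);p1=s['position']
print(p1,s['tcp_rot'],q1.round(4))
for sg in itertools.product([1,-1],repeat=7):
    sg=np.array(sg)
    a=r0.inv()*fkR(q0*sg)[-1]; b=r1.inv()*fkR(q1*sg)[-1]
    e=(a.inv()*b).magnitude()
    if e<.05:
        A=[];y=[]
        for q,p in [(q0,p0),(q1,p1)]:
            Rs=fkR(q*sg);M=[r.as_matrix() for r in Rs]
            A.append(np.c_[M[1][:,2],M[3][:,2],[0,0,1]]);y+=list(p)
        A=np.vstack(A);x=np.linalg.lstsq(A,np.array(y),rcond=None)[0]
        print(sg,e,a.as_rotvec().round(3),x.round(3),(A@x-y).round(3))
s=dict(s)
for z in (.038,):
  for p in [(304,209),(349,208),(350,254),(303,254),(326,211),(327,231)]: print(pix2w('wrist',p,z,s))
  for p in [(333,295),(238,186)]:print('oth',pix2w('wrist',p,z,s))
  for p in [(115,158),(133,308)]:print('tray',pix2w('wrist',p,.032,s))
```

```text
[ 0.63344655 -0.21464106  0.26806533] [-3.13925927e+00 -1.09074785e-01  1.77277592e-03] [ 0.1484  0.7305  0.2176  1.3952 -0.1684  1.0353 -1.103 ]
[-1  1 -1  1 -1  1 -1] 0.00019699905705103534 [-0.    -0.    -1.571] [0.547 0.358 0.041] [-0.003  0.048  0.003  0.01   0.042 -0.003]
[-1 -1 -1 -1 -1 -1 -1] 0.00316945313897693 [-0.003 -0.003 -1.571] [-0.603 -0.312  0.534] [-0.002  0.039  0.024  0.012  0.051 -0.024]
[ 0.6297 -0.1979  0.038 ]
[ 0.6344 -0.2492  0.038 ]
[ 0.5789 -0.2557  0.038 ]
[ 0.575  -0.1997  0.038 ]
[ 0.6291 -0.2232  0.038 ]
[ 0.6054 -0.2261  0.038 ]
oth [ 0.5236 -0.2399  0.038 ]
oth [ 0.6507 -0.1225  0.038 ]
tray [0.6714 0.0154 0.032 ]
tray [0.4844 0.0135 0.032 ]
```

Emit:
servo_tool(moves=[-0.6, -25, 2, 0, 0, 0.13, 0, -0.6, -50, 4, 0, 0, 0.26, 0, -0.6, -75, 6, 0, 0, 0.39, 0, -0.6, -99, 8, 30, 0, 0.52, 0, -0.6, -99, 8, 70, 0, 0.52, 0])

```text
clock: 1.65
position: [0.5445, -0.2291, 0.2334]
tcp_rot: [-3.004, -0.131, -0.751]
ft_force: [-0.0, 0.0, -0.2]
width: 0.0707
grip_force: 0.0
```

```bash
cat > rec.py <<'E'
from h import *
import json,os
s=arm.get_state()
L=json.load(open('rec.json')) if os.path.exists('rec.json') else [[[.0338,.6899,-.1945,1.5662,.1573,.9025,-.2151],[.62445,0,.238]],[[0.1484,0.7305,0.2176,1.3952,-0.1684,1.0353,-1.103],[.63345,-.21464,.26807]]]
L.append([list(s['joint_pos']),list(s['position'])]);json.dump(L,open('rec.json','w'))
print(s['clock'],s['position'].round(4),s['joint_pos'].round(3),s['width'])
m=R.from_rotvec(s['tcp_rot']).as_matrix();print('toolx',m[:,0].round(3),'z',m[:,2].round(3))
A=[];y=[]
for q,p in L:
    M=[r.as_matrix() for r in fkR(np.array(q)*[-1,1,-1,1,-1,1,-1])]
    A.append(np.c_[np.array([0,0,1.]),M[0][:,1],M[1][:,0],M[1][:,2],M[3][:,0],M[3][:,2],M[5][:,0],M[5][:,2]]);y+=list(p)
A=np.vstack(A);x=np.linalg.lstsq(A,np.array(y),rcond=1e-3)
print(x[0].round(3),x[3].round(3),abs(A@x[0]-y).max())
E
python3 rec.py
```

```text
1.65 [ 0.5445 -0.2291  0.2334] [ 0.683  0.572 -0.333  2.077 -0.683  0.125 -0.384] 0.07069306668277006
toolx [0.879 0.072 0.471] z [ 0.468  0.061 -0.882]
[ 0.672 -0.045  0.232  0.323  0.032  0.382  0.032  0.27 ] [3.411 2.917 1.77  0.591 0.521 0.259 0.192 0.007] 0.0035036724027872057
```

Emit:
servo_tool(moves=[-0.6, 0, 0, 0, 0, 0, 0, -0.6, 0, 0, 0, 0, 0, 0])

```text
clock: 1.85
position: [0.5511, -0.2282, 0.235]
tcp_rot: [-3.004, -0.135, -0.756]
ft_force: [-0.2, 0.1, 0.6]
width: 0.0707
grip_force: 0.0
```

```bash
cat >> rec.py <<'E'
import sys
if len(sys.argv)>3:
    t=np.array([float(v) for v in sys.argv[1:4]]);print('shift mm',(m.T@(t-s['position'])*1000).round(1))
    if len(sys.argv)>5:  # yaw, theta below horizontal, roll
        yw,th=map(float,sys.argv[4:6]);z=np.array([np.cos(yw)*np.cos(th),np.sin(yw)*np.cos(th),-np.sin(th)])
        yy=np.array([np.sin(yw),-np.cos(yw),0]);W=np.c_[np.cross(yy,z),yy,z]
        print('turn',R.from_matrix(m.T@W).as_rotvec().round(3))
E
python3 rec.py .602 -.225 .010 .08 1.05; python3 rec.py .545 -.230 .11 .08 1.05|tail -2
```

```text
1.85 [ 0.5511 -0.2282  0.235 ] [ 0.669  0.573 -0.324  2.065 -0.673  0.131 -0.398] 0.07070331937959917
toolx [0.877 0.074 0.474] z [ 0.471  0.061 -0.88 ]
[ 0.662 -0.045  0.225  0.331  0.031  0.38   0.03   0.272] [3.926 3.348 2.092 0.692 0.624 0.306 0.204 0.008] 0.003589221717548108
shift mm [-61.8   5.9 222.2]
turn [-0.023  0.027  0.003]
shift mm [-64.8   3.6 107.1]
turn [-0.023  0.027  0.003]
```

Emit:
servo_tool(moves=[-0.6, -20, 1, 40, -0.01, 0.01, 0, -0.6, -40, 2, 75, -0.02, 0.02, 0, -0.6, -65, 4, 107, -0.02, 0.02, 0, -0.6, -65, 4, 107, -0.02, 0.02, 0, -0.6, -65, 4, 107, -0.02, 0.02, 0])

```text
clock: 2.35
position: [0.5661, -0.2543, 0.1405]
tcp_rot: [-2.994, -0.146, -0.692]
ft_force: [-0.1, -0.1, 0.7]
width: 0.0705
grip_force: 0.0
```

```bash
python3 rec.py .602 -.225 .010 .08 1.05
python3 - <<'E'
from h import *
cv2.imwrite('pics/w2.png',imaging.read_camera('wrist')[:,:,::-1])
E
```

```text
2.35 [ 0.5661 -0.2543  0.1405] [ 0.715  0.775 -0.36   2.015 -0.997  0.044  0.015] 0.07053720489416437
toolx [0.894 0.077 0.44 ] z [ 0.434  0.085 -0.897]
[ 0.342 -0.046 -0.002  0.548 -0.019  0.342 -0.002  0.327] [4.799 4.056 2.669 0.826 0.717 0.364 0.224 0.117] 0.003380174486507126
shift mm [-23.1 -19.7 135.2]
turn [-0.05   0.065  0.004]
```

View pics/w2.png

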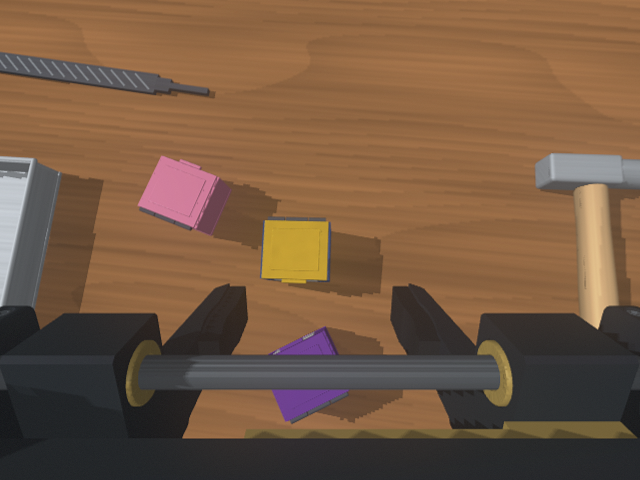

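The wrist view shows the tin at (296,250), upright and undisturbed. The arm has stalled at its q5 and q6 limits, so I need another wrist configuration. I'll look for IK solutions and simulate the servo.

```bash
cat > kin.py <<'E'
import numpy as np,json
from scipy.spatial.transform import Rotation as R
from scipy.optimize import least_squares
SG=np.array([-1,1,-1,1,-1,1,-1.])
LO=np.array([-3.01,-.46,-1.47,.13,-1,.04,-2.66]);HI=np.array([3.01,2.08,1.51,2.56,4.14,2.09,2.66])
C=R.from_euler('z',1.5708)
def basis(q):
    A=R.identity();M=[]
    for a,v in zip('zyzyzyz',np.asarray(q)*SG): A=A*R.from_euler(a,v);M.append(A.as_matrix())
    return np.c_[[0,0,1.],M[1][:,1],M[1][:,2],M[3][:,1],M[3][:,2],M[5][:,2]],A*C
L=json.load(open('rec.json'))
_A=np.vstack([basis(q)[0] for q,p in L]);_b=np.concatenate([p for q,p in L])
X=np.linalg.lstsq(_A,_b,rcond=1e-4)[0];RES=abs(_A@X-_b).max()
def fk(q):
    B,r=basis(q);return B@X,r
def jac(q):
    p,r=fk(q);J=np.zeros((6,7))
    for i in range(7):
        d=np.array(q,float);d[i]+=1e-5;p2,r2=fk(d);J[:3,i]=(p2-p)/1e-5;J[3:,i]=(r2*r.inv()).as_rotvec()/1e-5
    return J
def pose(p,yaw,th,roll=0):  # roll about tool z; at roll 0 the camera side is up
    z=np.array([np.cos(yaw)*np.cos(th),np.sin(yaw)*np.cos(th),-np.sin(th)]);y=np.array([np.sin(yaw),-np.cos(yaw),0])
    return np.array(p),R.from_matrix(np.c_[np.cross(y,z),y,z])*R.from_euler('z',roll)
def ik(T,n=60,seed=0,q0=None,m=.03):
    g=np.random.default_rng(seed);S=[]
    def f(q):
        p,r=fk(q);return np.r_[(p-T[0])*5,(r*T[1].inv()).as_rotvec()]
    for k in range(n):
        x0=g.uniform(LO+m+.01,HI-m-.01) if q0 is None else np.clip(q0+g.normal(0,.1*(k>0),7),LO+m+.01,HI-m-.01)
        s=least_squares(f,x0,bounds=(LO+m,HI-m),max_nfev=60)
        if s.cost<1e-6: S.append(s.x)
    return np.array(S)
E
python3 - <<'E'
from kin import *
np.set_printoptions(precision=2,suppress=True)
print(X.round(4),RES)
for th in (1.05,1.2,1.4):
    print('pick',th);
    S=ik(pose([.602,-.225,.01],.08,th),40)
    print(len(S));print(S[np.argsort(S[:,4])][::max(1,len(S)//8)])
E
```

```text
[ 0.35 -0.02  0.56 -0.03  0.35  0.33] 7.136851098843433e-05
pick 1.05
17
[[ 1.09  1.52 -1.41  2.03  2.03  1.09 -2.57]
 [ 1.09  1.49 -1.37  2.03  2.04  1.05 -2.59]
 [ 1.08  1.47 -1.35  2.03  2.04  1.02 -2.61]
 [ 1.08  1.47 -1.34  2.03  2.04  1.01 -2.62]
 [ 1.08  1.46 -1.33  2.03  2.04  1.   -2.63]
 [ 0.69  1.07 -0.48  2.05  2.82  0.39  2.52]
 [ 0.39  1.03  0.02  2.07  3.69  0.49  1.5 ]
 [ 0.12  1.12  0.48  2.08  4.02  0.8   1.01]
 [-0.02  1.23  0.76  2.09  4.1   1.03  0.82]]
pick 1.2
20
[[ 0.96  1.29 -1.13  1.93  1.79  0.84 -2.57]
 [ 0.91  1.22 -1.01  1.93  1.8   0.71 -2.62]
 [ 0.91  1.22 -1.    1.93  1.8   0.71 -2.63]
 [ 0.91  1.22 -1.    1.93  1.8   0.7  -2.63]
 [ 0.91  1.22 -1.    1.93  1.8   0.7  -2.63]
 [ 0.99  1.34 -1.22  1.93  1.8   0.93 -2.53]
 [ 1.04  1.48 -1.42  1.92  1.82  1.15 -2.45]
 [ 0.54  1.01 -0.29  1.95  2.66  0.14  2.56]
 [ 0.47  1.   -0.17  1.95  3.31  0.14  1.88]
 [ 0.31  1.    0.1   1.96  4.1   0.28  1.02]]
pick 1.4
12
[[ 0.19  1.01  0.22  1.8  -0.97  0.3  -0.27]
 [ 0.21  1.01  0.2   1.8  -0.92  0.29 -0.31]
 [ 0.24  1.    0.15  1.8  -0.8   0.26 -0.41]
 [ 0.26  1.    0.1   1.8  -0.69  0.24 -0.52]
 [ 0.3   0.99  0.04  1.8  -0.47  0.22 -0.72]
 [ 0.35  0.99 -0.05  1.79 -0.11  0.2  -1.06]
 [ 0.37  0.99 -0.09  1.79  0.04  0.2  -1.2 ]
 [ 0.49  1.01 -0.31  1.78  0.73  0.28 -1.84]
 [ 0.5   1.01 -0.31  1.78  0.74  0.29 -1.85]
 [ 0.5   1.01 -0.31  1.78  0.75  0.29 -1.85]
 [ 0.58  1.03 -0.46  1.78  0.99  0.38 -2.06]
 [ 0.84  1.21 -1.01  1.76  1.4   0.85 -2.3 ]]
```

```bash
cat > sim.py <<'E'
from kin import *
VL=.7*np.array([2.57,2.57,3.14,3.14,3.14,3.14,3.14])
def step_to(q,T,n=10,k0=0,qn=None,damp=1e-3,W=None):
    # one row, 0.1s: n substeps towards T
    q=q.copy();p,r=fk(q);dp=T[0]-p;dr=(T[1]*r.inv()).as_rotvec()
    f=min(1,.05/max(np.linalg.norm(dp),1e-9),.1499/max(np.linalg.norm(dr),1e-9))
    P=p+f*dp;Rr=R.from_rotvec(f*dr)*r
    qs=q.copy()
    for _ in range(n):
        p,r=fk(q);e=np.r_[P-p,(Rr*r.inv()).as_rotvec()];J=jac(q)
        Jp=J.T@np.linalg.inv(J@J.T+damp**2*np.eye(6));dq=Jp@e
        if k0: dq+=(np.eye(7)-Jp@J)@(k0*(qn-q))
        q=np.clip(q+dq,LO,HI)
    d=q-qs;s=min(1,(VL*.1/np.maximum(abs(d),1e-9)).min())
    return qs+s*d
def call(q,rows,**k):
    p,r=fk(q)
    rows=np.array(rows,float).reshape(-1,7)
    for x in rows:
        q=step_to(q,(p+r.apply(x[1:4]/1000),r*R.from_rotvec(x[4:])),**k)
    return q
E
python3 - <<'E'
from sim import *
np.set_printoptions(precision=3,suppress=True)
q0=np.array(L[0][0])
c1=[-1,-50,0,-10,0,0,.14,-1,-100,0,-20,0,0,.29,-1,-120,0,-30,0,0,.44,-1,-150,0,-30,0,0,.59,-1,-180,0,-30,0,0,.74]
c2=[-1,-10,20,0,0,0,.15,-1,-20,30,0,0,0,.3,-1,-20,30,0,0,0,.45,-1,-20,30,0,0,0,.6,-1,-20,30,0,0,0,.75]
c3=[-0.6,-25,2,0,0,.13,0,-.6,-50,4,0,0,.26,0,-.6,-75,6,0,0,.39,0,-.6,-99,8,30,0,.52,0,-.6,-99,8,70,0,.52,0]
print('rec',np.array([l[0] for l in L])[1:])
for nm,k in [('pinv',{}),('home.1',dict(k0=.1,qn=q0)),('mid',dict(k0=.05,qn=(LO+HI)/2)),('damp',dict(damp=.05))]:
    a=call(call(q0,c1,**k),c2,**k);print(nm,a,call(a,c3,**k))
E
```

```text
rec [[ 0.148  0.731  0.218  1.395 -0.168  1.035 -1.103]
 [ 0.683  0.572 -0.333  2.077 -0.683  0.125 -0.384]
 [ 0.669  0.573 -0.324  2.065 -0.673  0.131 -0.398]
 [ 0.669  0.573 -0.324  2.065 -0.673  0.131 -0.398]
 [ 0.715  0.775 -0.36   2.015 -0.997  0.044  0.015]]
pinv [ 0.149  0.73   0.213  1.397 -0.164  1.034 -1.09 ] [ 0.792  0.649 -0.496  2.157 -0.504  0.04  -0.52 ]
home.1 [ 0.156  0.728  0.199  1.396 -0.153  1.034 -1.099] [ 0.783  0.646 -0.483  2.156 -0.411  0.042 -0.614]
mid [ 0.32   0.72  -0.125  1.385  0.096  1.043 -1.306] [ 0.75   0.639 -0.429  2.159  0.138  0.04  -1.166]
damp [ 0.149  0.73   0.213  1.397 -0.164  1.034 -1.09 ] [ 0.79   0.648 -0.492  2.155 -0.494  0.04  -0.529]
```

```bash
cat > plan.py <<'E'
from sim import *
np.set_printoptions(precision=3,suppress=True)
def follow(q,Ts,maxrows=60,tol=(.004,.03),show=True):
    """rows towards successive targets; advance when close; returns traj"""
    tr=[q];
    for i,T in enumerate(Ts):
        last=i==len(Ts)-1
        for _ in range(maxrows):
            q=step_to(q,T);tr.append(q);p,r=fk(q)
            e=np.linalg.norm(p-T[0]),(T[1]*r.inv()).magnitude()
            if e[0]<(tol[0] if last else .03) and e[1]<(tol[1] if last else .1): break
        if show: print(i,len(tr)-1,q,fk(q)[0],'err',np.round(e,3),'zax',fk(q)[1].as_matrix()[:,2])
    return np.array(tr)
def rows(tr,c,i0=0):
    """print rows of 5 relative to commanded pose tr[i0]"""
    for k in range(i0,len(tr)-1,5):
        p,r=fk(tr[k])
        out=[]
        for j in range(k+1,min(k+6,len(tr))):
            a,b=fk(tr[j]);out+= [c]+list((r.inv().apply(a-p)*1000).round().astype(int))+list((r.inv()*b).as_rotvec().round(2))
        print(k,out)
E
cat > go1.py <<'E'
from plan import *
q=np.array(L[-1][0])
pre=pose([.552,-.229,.097],.08,1.05,np.pi)
S=ik(pre,30,q0=np.array([.4,.9,0,2.1,3.2,.5,-1.4]))
print('IK pre',S[np.argsort(abs(S[:,4]-3))][:3])
g=S[np.argmin(abs(S[:,4]-3.1))]
qb=np.array([.45,.6,-.2,1.8,0,.6,-1.0]);qc=np.array([.45,.55,-.1,1.9,1.57,.7,-1.2]);qd=g+np.array([0,-.3,0,.1,0,.1,0])
for n,x in zip('bcd',(qb,qc,qd)):print(n,fk(x)[0],fk(x)[1].as_matrix()[:,2])
Ts=[fk(q+(qb-q)*t) for t in (.5,1)]+[fk(qb+(qc-qb)*t) for t in (.33,.67,1)]+[fk(qc+(qd-qc)*t) for t in (.33,.67,1)]+[pre]
tr=follow(q,Ts)
print(len(tr),'minz',min(fk(x)[0][2] for x in tr))
E
python3 go1.py
```

```text
IK pre [[ 0.337  0.858  0.194  2.198  3.976  0.541 -1.914]]
b [ 0.562 -0.199  0.238] [ 0.175  0.064 -0.982]
c [ 0.536 -0.479  0.358] [ 0.238 -0.747 -0.621]
d [ 0.568 -0.207  0.273] [ 0.721  0.031 -0.693]
0 2 [ 0.417  0.678 -0.008  1.916 -0.909  0.423 -0.108] [ 0.59  -0.191  0.195] err [0. 0.] zax [ 0.369  0.197 -0.908]
1 4 [ 0.098  0.628  0.384  1.819 -0.582  0.672 -0.443] [ 0.562 -0.199  0.238] err [0. 0.] zax [ 0.175  0.064 -0.982]
2 7 [ 0.024  0.643  0.544  1.852 -0.277  0.55  -0.319] [ 0.519 -0.301  0.244] err [0.004 0.018] zax [ 0.088 -0.231 -0.969]
3 10 [-0.061  0.677  0.731  1.885 -0.004  0.354 -0.203] [ 0.51  -0.398  0.284] err [0.011 0.049] zax [ 0.1   -0.518 -0.85 ]
4 13 [-0.147  0.741  0.947  1.922  0.215  0.072 -0.087] [ 0.533 -0.469  0.349] err [0.014 0.064] zax [ 0.216 -0.726 -0.653]
5 42 [ 0.068  0.598  0.513  2.064  2.511  0.532 -1.734] [ 0.578 -0.47   0.397] err [0.022 0.078] zax [ 0.487 -0.763 -0.424]
6 46 [ 0.307  0.559  0.191  2.173  3.156  0.671 -1.742] [ 0.629 -0.366  0.363] err [0.014 0.069] zax [ 0.773 -0.435 -0.461]
7 50 [ 0.496  0.54  -0.043  2.287  3.733  0.557 -1.723] [ 0.576 -0.227  0.285] err [0.024 0.087] zax [ 0.747 -0.024 -0.664]
8 54 [ 0.464  0.84  -0.015  2.192  3.776  0.422 -1.683] [ 0.552 -0.229  0.097] err [0. 0.] zax [ 0.496  0.04  -0.867]
55 minz 0.09699999999999998
```

```bash
cat > search.py <<'E'
from plan import *
import sim,plan,sys
from multiprocessing import Pool
q=np.array(L[-1][0])
pre=pose([.552,-.229,.097],.08,1.05,np.pi)
qd=np.array([.45,.6,0,2.2,3.4,.6,-1.5])
def trial(seed):
    g=np.random.default_rng(seed)
    qb=np.array([g.uniform(.1,.6),g.uniform(.3,.7),g.uniform(-.6,.2),g.uniform(1.4,1.9),g.uniform(-.4,.6),g.uniform(.5,1.3),g.uniform(-1.2,-.2)])
    qc=np.array([g.uniform(.1,.6),g.uniform(.3,.7),g.uniform(-.6,.2),g.uniform(1.5,2.1),g.uniform(1.2,2),g.uniform(.5,1.3),g.uniform(-1.6,-.6)])
    Ts=[fk(qb)]+[fk(qb+(qc-qb)*t) for t in (.33,.67,1)]+[fk(qc+(qd-qc)*t) for t in (.33,.67,1)]+[pre]
    try: tr=follow(q,Ts,maxrows=20,show=False)
    except Exception: return (999,seed,0,0,tr)
    p,r=fk(tr[-1]);ok=np.linalg.norm(p-pre[0])<.004 and (pre[1]*r.inv()).magnitude()<.03
    zz=min(fk(x)[0][2] for x in tr[:-4])
    marg=np.minimum(tr[3:]-LO,HI-tr[3:]).min()
    cost=len(tr)+(0 if ok else 500)+(100 if zz<.12 else 0)+max(0,.15-marg)*200
    return (cost,seed,marg,zz,tr)
if __name__=='__main__':
    with Pool() as P: res=sorted(P.map(trial,range(300)),key=lambda x:x[0])
    for r in res[:5]: print(len(r[4]),r[:4],r[4][-1])
    tr=res[0][4];np.save('tr1.npy',tr)
    for x in tr[::4]:print(x,fk(x)[0],fk(x)[1].as_matrix()[:,2])
E
time OMP_NUM_THREADS=1 python3 search.py
```

```text
34 (34, 178, np.float64(0.2407635740914308), np.float64(0.14054922070595455)) [ 0.574  0.841 -0.194  2.185  3.508  0.346 -1.388]
34 (34, 284, np.float64(0.2089892679098053), np.float64(0.14054922070595455)) [ 0.492  0.839 -0.061  2.19   3.718  0.4   -1.618]
35 (35, 128, np.float64(0.2778400601113359), np.float64(0.14054922070595455)) [ 0.47   0.84  -0.025  2.191  3.765  0.418 -1.671]
37 (37, 44, np.float64(0.22516132981547166), np.float64(0.14054922070595455)) [ 0.529  0.839 -0.121  2.188  3.632  0.374 -1.523]
37 (37, 127, np.float64(0.23405204518427336), np.float64(0.14054922070595455)) [ 0.434  0.842  0.034  2.193  3.833  0.448 -1.747]
[ 0.715  0.775 -0.36   2.015 -0.997  0.044  0.015] [ 0.566 -0.254  0.141] [ 0.434  0.085 -0.897]
[ 0.313  0.467  0.009  2.006 -0.654  0.549 -0.052] [ 0.525 -0.114  0.277] [ 0.292  0.234 -0.927]
[ 0.047  0.277  0.003  1.8   -0.349  1.008 -0.148] [0.484 0.024 0.411] [ 0.096  0.284 -0.954]
[-0.031  0.296  0.166  1.854  0.23   0.773 -0.17 ] [ 0.513 -0.163  0.39 ] [ 0.203 -0.233 -0.951]
[-0.168  0.33   0.416  1.915  0.908  0.485 -0.323] [ 0.573 -0.29   0.446] [ 0.414 -0.573 -0.708]
[-0.278  0.369  0.613  1.968  1.772  0.323 -0.824] [ 0.627 -0.316  0.501] [ 0.604 -0.63  -0.488]
[ 0.131  0.431  0.211  2.047  2.651  0.545 -1.276] [ 0.665 -0.343  0.475] [ 0.757 -0.545 -0.36 ]
[ 0.498  0.588 -0.087  2.191  3.289  0.588 -1.399] [ 0.627 -0.303  0.304] [ 0.782 -0.234 -0.577]
[ 0.57   0.797 -0.182  2.198  3.484  0.386 -1.392] [ 0.563 -0.239  0.126] [ 0.547  0.003 -0.837]
real	0m34.275s
user	2m12.008s
sys	0m0.084s
```

Run:
```python
from plan import *
rows(np.load('tr1.npy'),-.6)
```

```text
0 [-0.6, np.int64(8), np.int64(-37), np.int64(-32), np.float64(0.05), np.float64(-0.02), np.float64(-0.13), -0.6, np.int64(17), np.int64(-75), np.int64(-64), np.float64(0.1), np.float64(-0.04), np.float64(-0.26), -0.6, np.int64(25), np.int64(-112), np.int64(-96), np.float64(0.14), np.float64(-0.06), np.float64(-0.39), -0.6, np.int64(34), np.int64(-150), np.int64(-128), np.float64(0.19), np.float64(-0.08), np.float64(-0.52), -0.6, np.int64(42), np.int64(-187), np.int64(-160), np.float64(0.24), np.float64(-0.11), np.float64(-0.64)]
5 [-0.6, np.int64(29), np.int64(-32), np.int64(-25), np.float64(0.05), np.float64(-0.02), np.float64(-0.13), -0.6, np.int64(57), np.int64(-64), np.int64(-51), np.float64(0.1), np.float64(-0.04), np.float64(-0.26), -0.6, np.int64(84), np.int64(-94), np.int64(-74), np.float64(0.14), np.float64(-0.06), np.float64(-0.38), -0.6, np.int64(56), np.int64(-56), np.int64(-80), np.float64(0.06), np.float64(-0.16), np.float64(-0.45), -0.6, np.int64(28), np.int64(-18), np.int64(-85), np.float64(-0.02), np.float64(-0.27), np.float64(-0.53)]
10 [-0.6, np.int64(-44), np.int
[... 1694 characters left out ...]
7), np.int64(8), np.float64(-0.16), np.float64(0.1), np.float64(-0.12), -0.6, np.int64(132), np.int64(27), np.int64(5), np.float64(-0.24), np.float64(0.17), np.float64(-0.18), -0.6, np.int64(181), np.int64(38), np.int64(3), np.float64(-0.29), np.float64(0.26), np.float64(-0.21), -0.6, np.int64(230), np.int64(49), np.int64(1), np.float64(-0.35), np.float64(0.35), np.float64(-0.23)]
30 [-0.6, np.int64(42), np.int64(19), np.int64(19), np.float64(-0.06), np.float64(0.09), np.float64(-0.02), -0.6, np.int64(84), np.int64(38), np.int64(39), np.float64(-0.12), np.float64(0.17), np.float64(-0.04), -0.6, np.int64(111), np.int64(51), np.int64(51), np.float64(-0.16), np.float64(0.23), np.float64(-0.06)]
```

Emit:
servo_tool(moves=[-0.6, 8, -37, -32, 0.05, -0.02, -0.13, -0.6, 17, -75, -64, 0.1, -0.04, -0.26, -0.6, 25, -112, -96, 0.14, -0.06, -0.39, -0.6, 34, -150, -128, 0.19, -0.08, -0.52, -0.6, 42, -187, -160, 0.24, -0.11, -0.64])

```text
clock: 2.9
position: [0.5117, -0.0769, 0.3138]
tcp_rot: [-2.727, -1.143, -0.491]
ft_force: [0.3, 0.6, -1.2]
width: 0.0706
grip_force: 0.0
```

Emit:
servo_tool(moves=[-0.6, 29, -32, -25, 0.05, -0.02, -0.13, -0.6, 57, -64, -51, 0.1, -0.04, -0.26, -0.6, 84, -94, -74, 0.14, -0.06, -0.38, -0.6, 56, -56, -80, 0.06, -0.16, -0.45, -0.6, 28, -18, -85, -0.02, -0.27, -0.53])

```text
clock: 3.4
position: [0.499, -0.069, 0.404]
tcp_rot: [2.433, 1.868, 0.187]
ft_force: [-0.2, -0.2, -1.8]
width: 0.0708
grip_force: 0.0
```

```bash
python3 rec.py | head -1; python3 -c "
from plan import *
t=np.load('tr1.npy')[10];print(t,fk(t)[0])"
```

```text
3.4 [ 0.499 -0.069  0.404] [ 0.012  0.276  0.071  1.786 -0.062  0.944 -0.149] 0.07079323505419303
[ 0.012  0.28   0.075  1.793 -0.068  0.935 -0.142] [ 0.499 -0.069  0.4  ]
```

Excellent match. I'll continue along the path.

Emit:
servo_tool(moves=[-0.6, -44, 18, 5, -0.06, -0.12, -0.07, -0.6, -87, 37, 10, -0.12, -0.24, -0.13, -0.6, -113, 61, -2, -0.18, -0.34, -0.23, -0.6, -139, 86, -15, -0.23, -0.45, -0.32, -0.6, -165, 110, -28, -0.29, -0.55, -0.41])

```text
clock: 3.9
position: [0.5581, -0.2578, 0.4345]
tcp_rot: [1.651, 1.859, -0.202]
ft_force: [0.4, -1.5, 0.5]
width: 0.0711
grip_force: 0.0
```

Emit:
servo_tool(moves=[-0.6, -35, 12, 10, -0.06, -0.1, -0.09, -0.6, -51, 32, 7, -0.12, -0.18, -0.2, -0.6, -65, 49, 4, -0.17, -0.24, -0.29, -0.6, -77, 61, 2, -0.21, -0.29, -0.36, -0.6, -86, 72, 0, -0.24, -0.34, -0.42])

```text
clock: 4.4
position: [0.6243, -0.3155, 0.5002]
tcp_rot: [0.997, 1.86, -0.389]
ft_force: [-0.7, 0.2, 0.8]
width: 0.0704
grip_force: 0.0
```

Emit:
servo_tool(moves=[-0.6, -13, 7, 5, -0.04, -0.05, -0.07, -0.6, -10, 4, 20, -0.07, -0.07, -0.14, -0.6, -6, 4, 37, -0.11, -0.1, -0.22, -0.6, 1, 8, 53, -0.17, -0.13, -0.3, -0.6, 43, 4, 71, -0.25, -0.09, -0.4])

```text
clock: 4.9
position: [0.663, -0.3375, 0.4353]
tcp_rot: [0.439, 1.955, -0.418]
ft_force: [1.0, -0.1, -0.9]
width: 0.0708
grip_force: 0.0
```

```bash
python3 rec.py | head -1
cat > replan.py <<'E'
from plan import *
from plant import arm
import sys
# usage: replan closure then poses x,y,z,yaw,th,roll ...
q=arm.get_state()['joint_pos'];
Ts=[pose(v[:3],*v[3:]) for v in (list(map(float,a.split(','))) for a in sys.argv[2:])]
tr=follow(q,Ts,maxrows=25)
rows(tr,float(sys.argv[1]))
np.save('tr.npy',tr)
E
sed -i 's/list((r.inv().apply(a-p)\*1000).round().astype(int))/[int(v) for v in (r.inv().apply(a-p)*1000).round()]/; s/list((r.inv()\*b).as_rotvec().round(2))/[float(v) for v in (r.inv()*b).as_rotvec().round(2)]/' plan.py
python3 replan.py -.6 .60,-.26,.25,-.1,.8,3.1416 .552,-.229,.097,.08,1.05,3.1416
```

```text
4.9 [ 0.663  -0.3375  0.4353] [ 0.247  0.466  0.108  2.091  2.841  0.581 -1.34 ] 0.07075760571504425
0 4 [ 0.623  0.606 -0.258  2.175  3.39   0.388 -1.487] [ 0.603 -0.264  0.259] err [0.01  0.027] zax [ 0.704 -0.09  -0.705]
1 8 [ 0.581  0.842 -0.204  2.186  3.489  0.343 -1.367] [ 0.552 -0.229  0.097] err [0. 0.] zax [ 0.496  0.04  -0.867]
0 [-0.6, 48, 13, -3, -0.09, 0.09, -0.04, -0.6, 96, 26, -6, -0.18, 0.17, -0.07, -0.6, 144, 39, -9, -0.28, 0.26, -0.11, -0.6, 193, 53, -12, -0.37, 0.35, -0.15, -0.6, 242, 59, -10, -0.41, 0.42, -0.2]
5 [-0.6, 42, 10, 25, -0.04, 0.08, -0.04, -0.6, 84, 19, 51, -0.07, 0.15, -0.09, -0.6, 104, 24, 63, -0.09, 0.19, -0.11]
```

Emit:
servo_tool(moves=[-0.6, 48, 13, -3, -0.09, 0.09, -0.04, -0.6, 96, 26, -6, -0.18, 0.17, -0.07, -0.6, 144, 39, -9, -0.28, 0.26, -0.11, -0.6, 193, 53, -12, -0.37, 0.35, -0.15, -0.6, 242, 59, -10, -0.41, 0.42, -0.2])

```text
clock: 5.4
position: [0.5853, -0.2548, 0.2116]
tcp_rot: [0.075, 2.438, -0.039]
ft_force: [1.1, -0.8, 0.2]
width: 0.0705
grip_force: 0.0
```

Emit:
servo_tool(moves=[-0.6, 42, 10, 25, -0.04, 0.08, -0.04, -0.6, 84, 19, 51, -0.07, 0.15, -0.09, -0.6, 104, 24, 63, -0.09, 0.19, -0.11, -0.6, 104, 24, 63, -0.09, 0.19, -0.11, -0.6, 104, 24, 63, -0.09, 0.19, -0.11])

```text
clock: 5.9
position: [0.5492, -0.2284, 0.0962]
tcp_rot: [-0.099, 2.627, 0.029]
ft_force: [0.2, 0.4, 0.2]
width: 0.0707
grip_force: 0.0
```

```bash
python3 rec.py | head -2
python3 - <<'E'
from h import *
cv2.imwrite('pics/w3.png',imaging.read_camera('wrist')[:,:,::-1])
E
python3 replan.py -.6 .602,-.225,.010,.08,1.05,3.1416
```

```text
5.9 [ 0.5492 -0.2284  0.0962] [ 0.581  0.841 -0.206  2.189  3.479  0.337 -1.362] 0.07067815708951874
toolx [-0.869 -0.065 -0.491] z [ 0.489  0.039 -0.871]
0 2 [ 0.501  1.026 -0.158  2.064  3.441  0.415 -1.344] [ 0.601 -0.225  0.011] err [0.002 0.   ] zax [ 0.496  0.04  -0.867]
0 [-0.6, -2, 0, 50, -0.0, -0.0, -0.0, -0.6, -4, 0, 100, -0.0, -0.01, -0.0]
```

View pics/w3.png

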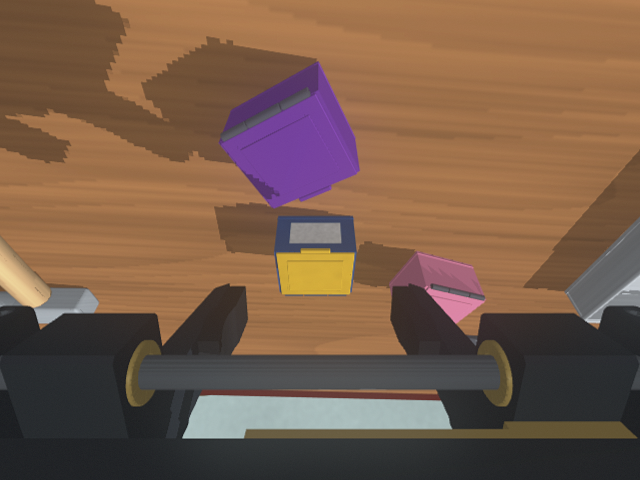

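The wrist view (up in the image is towards the robot) shows the tin face at (278-356, 215-252) and the lid spanning (277,252), (355,252), (353,295) and (282,295). It sits centred between the fingers.

Run:
```python
from h import *
s=arm.get_state()
for p in [(276,253),(355,253),(353,295),(282,295)]: print(pix2w('wrist',p,.038,s))
for p in [(278,216),(354,216)]: print('base',pix2w('wrist',p,0,s))
for p in [(274,207),(358,172),(318,63)]: print('purp',pix2w('wrist',p,.038,s))
print('pink',pix2w('wrist',(391,287),.03,s))
```

```text
[ 0.58   -0.2553  0.038 ]
[ 0.5761 -0.2024  0.038 ]
[ 0.6257 -0.1963  0.038 ]
[ 0.6297 -0.2515  0.038 ]
base [ 0.5814 -0.2571 -0.    ]
base [ 0.5773 -0.2001  0.    ]
purp [ 0.5392 -0.2557  0.038 ]
purp [ 0.5114 -0.2109  0.038 ]
purp [ 0.4594 -0.236   0.038 ]
pink [ 0.6241 -0.1653  0.03  ]
```

Emit:
servo_tool(moves=[-0.6, -1, -1, 35, 0, 0, 0, -0.6, -3, -2, 70, 0, 0, 0, -0.6, -4, -2, 90, 0, 0, 0, -0.6, -4, -2, 100, 0, -0.01, 0, -0.6, -4, -2, 100, 0, -0.01, 0])

```text
clock: 6.45
position: [0.6005, -0.2266, 0.0096]
tcp_rot: [-0.098, 2.619, 0.03]
ft_force: [0.1, -0.8, 0.5]
width: 0.0707
grip_force: 0.0
```

Emit:
servo_tool(moves=[-0.6, 0, 0, 0, 0, 0, 0, 0.0, 0, 0, 0, 0, 0, 0, 0.2, 0, 0, 0, 0, 0, 0, 0.4, 0, 0, 0, 0, 0, 0, 0.4, 0, 0, 0, 0, 0, 0], squeeze=30)

```text
clock: 6.95
position: [0.6, -0.2272, 0.0102]
tcp_rot: [-0.097, 2.619, 0.029]
ft_force: [-2.3, -0.4, 6.2]
width: 0.0558
grip_force: 30.0
```

```bash
cat > pour.py <<'E'
from plan import *
from plant import arm
from multiprocessing import Pool
q=arm.get_state()['joint_pos']
def tgt(ph,z,p,back):
    c=np.array([.567+back*np.cos(ph),.139+back*np.sin(ph)])
    P=lambda zz,th,ro:pose([c[0],c[1],zz],ph,th,ro)
    return [pose([.59,-.227,.2],.08,1.05,np.pi),pose([.55,-.05,.25],(ph+.08)/2,1.05,np.pi),P(.25,1.0,np.pi),P(z+.02,.5,np.pi),P(z,.2,2.1),P(z,p,1.0),P(z,p,0)]
def trial(a):
    T=tgt(*a);tr=follow(q,T,maxrows=25,show=False);p,r=fk(tr[-1])
    e=np.linalg.norm(p-T[-1][0]),(T[-1][1]*r.inv()).magnitude()
    return (len(tr),a,np.round(e,3),np.minimum(tr-LO,HI-tr).min().round(3),tr[-1])
if __name__=='__main__':
    with Pool() as P: R_=P.map(trial,[(ph,z,p,.03) for ph in (0,.3,.6,.9,1.2,1.5) for z in (.17,.22) for p in (-.15,.05)])
    for r in R_: print(*r)
E
OMP_NUM_THREADS=1 python3 pour.py
```

```text
40 (0, 0.17, -0.15, 0.03) [0.001 0.003] 0.0 [-1.268  2.08   1.023  2.45   2.283  1.286 -0.048]
40 (0, 0.17, 0.05, 0.03) [0.002 0.004] 0.0 [-1.205  2.023  1.188  2.56   2.666  1.408 -0.194]
58 (0, 0.22, -0.15, 0.03) [0. 0.] 0.0 [-1.158  1.89   0.955  2.531  2.305  1.505  0.068]
76 (0, 0.22, 0.05, 0.03) [0.03  0.068] 0.0 [-1.107  1.766  1.053  2.56   2.647  1.589  0.071]
55 (0.3, 0.17, -0.15, 0.03) [0.003 0.006] 0.0 [-0.974  2.08   0.978  2.486  2.187  1.914 -0.156]
79 (0.3, 0.17, 0.05, 0.03) [0.015 0.048] 0.0 [-0.909  2.068  1.202  2.56   2.514  2.019 -0.256]
82 (0.3, 0.22, -0.15, 0.03) [0.004 0.014] 0.0 [-0.931  2.075  1.154  2.56   2.282  1.933 -0.297]
83 (0.3, 0.22, 0.05, 0.03) [0.02  0.012] 0.0 [ 0.186  1.518 -0.929  2.56   3.384  2.09   2.66 ]
40 (0.6, 0.17, -0.15, 0.03) [0.    0.001] 0.0 [ 0.127  1.527 -0.254  2.369  4.016  2.09   2.314]
40 (0.6, 0.17, 0.05, 0.03) [0.001 0.004] 0.0 [-0.01   1.401 -0.07   2.481  3.816  2.09   2.065]
39 (0.6, 0.22, -0.15, 0.03) [0.    0.001] 0.0 [ 0.121  1.429 -0.267  2.447  3.972  2.09   2.289]
39 (0.6, 0.22, 0.05, 0.03) [0.001 0.002] 0.0 [-0.045
[... 491 characters left out ...]
4   0.04   2.571]
117 (1.2, 0.17, 0.05, 0.03) [0.053 0.181] 0.0 [ 0.945  1.847 -1.47   2.023  4.14   0.04   2.411]
118 (1.2, 0.22, -0.15, 0.03) [0.075 0.231] -0.0 [ 0.972  2.05  -1.47   2.019  4.14   0.04   2.463]
118 (1.2, 0.22, 0.05, 0.03) [0.027 0.102] 0.0 [ 0.921  1.726 -1.47   2.063  4.14   0.04   2.307]
155 (1.5, 0.17, -0.15, 0.03) [0.337 1.004] 0.0 [ 1.341  2.08  -1.47   1.859  4.14   0.04   2.606]
155 (1.5, 0.17, 0.05, 0.03) [0.244 0.859] 0.0 [ 1.177  2.08  -1.47   1.86   4.14   0.04   2.52 ]
155 (1.5, 0.22, -0.15, 0.03) [0.289 0.889] 0.0 [ 1.237  2.08  -1.47   1.869  4.14   0.04   2.524]
155 (1.5, 0.22, 0.05, 0.03) [0.211 0.788] 0.0 [ 1.104  2.08  -1.47   1.887  4.14   0.04   2.417]
```

```bash
cat > pour2.py <<'E'
from plan import *
from plant import arm
from multiprocessing import Pool
q=arm.get_state()['joint_pos'];t=fk(q)[1].inv().apply([0,0,1.])
def tgt(ph,z,p,back,ro,lat):
    c=np.array([.567+back*np.cos(ph)-lat*np.sin(ph),.139+back*np.sin(ph)+lat*np.cos(ph)])
    P=lambda zz,th,r:pose([c[0],c[1],zz],ph,th,r)
    return [pose([.59,-.227,.2],.08,1.05,np.pi),pose([.55,-.05,.27],(ph+.08)/2,1.05,np.pi),P(.27,1.0,np.pi),P(z+.03,.5,np.pi),P(z,.2,2.1),P(z,p,1.0),P(z,p,ro)]
def trial(seed):
    g=np.random.default_rng(seed);a=(g.uniform(-1.3,1),g.uniform(.18,.27),g.uniform(-.25,.1),g.uniform(0,.06),g.uniform(-.5,.5),g.uniform(-.03,.03))
    T=tgt(*a);tr=follow(q,T,maxrows=15,show=False);p,r=fk(tr[-1])
    e=np.linalg.norm(p-T[-1][0])+(T[-1][1]*r.inv()).magnitude();ang=np.arccos(r.apply(t)[2])
    mg=np.minimum(tr-LO,HI-tr)
    c=mg.min()+.3*min(ang,2.4)-(10 if e>.05 else 0)-.002*len(tr)
    return (c,seed,a,len(tr),mg.min(),ang,tr)
if __name__=='__main__':
    with Pool() as P: R_=sorted(P.map(trial,range(600)),key=lambda r:-r[0])
    for r in R_[:6]: print(r[1],np.array(r[2]),r[3],'marg %.3f ang %.2f'%r[4:6],r[6][-1])
    np.save('trp.npy',R_[0][6])
E
time OMP_NUM_THREADS=1 python3 pour2.py
```

```text
43 [ 0.2    0.184 -0.243  0.05   0.087 -0.017] 40 marg 0.000 ang 2.33 [-0.97   1.98   0.876  2.397  2.135  1.838 -0.043]
299 [ 0.338  0.214 -0.24   0.043  0.134  0.   ] 40 marg 0.000 ang 2.33 [-0.95   2.08   1.092  2.466  2.165  1.887 -0.359]
486 [ 0.541  0.269 -0.243  0.046  0.249  0.029] 40 marg 0.000 ang 2.31 [ 0.136  1.441 -0.543  2.48   3.895  2.09   2.251]
534 [-0.182  0.262 -0.213  0.058 -0.099 -0.021] 39 marg 0.000 ang 2.30 [-1.251  2.08   1.41   2.456  2.631  0.963 -0.122]
426 [-0.056  0.194 -0.214  0.021  0.006  0.018] 40 marg 0.000 ang 2.31 [-1.375  2.08   1.089  2.424  2.271  1.072 -0.028]
80 [ 0.394  0.182 -0.237  0.036  0.086 -0.017] 43 marg 0.000 ang 2.33 [ 0.24   1.646 -0.572  2.361  3.975  2.09   2.534]
real	1m12.628s
user	4m44.137s
sys	0m0.063s
```

```bash
cat > st.py <<'E'
from plan import *
from plant import arm
from multiprocessing import Pool
qc=arm.get_state()['joint_pos'];t=fk(qc)[1].inv().apply([0,0,1.])
def trial(seed):
    g=np.random.default_rng(seed);ph=g.uniform(-np.pi,np.pi);p=g.uniform(-.4,.2);ro=g.uniform(-.7,.7);z=g.uniform(.18,.25);b=g.uniform(-.02,.05)
    T=pose([.567+b*np.cos(ph),.139+b*np.sin(ph),z],ph,p,ro);ang=np.arccos(T[1].apply(t)[2])
    S=ik(T,4,seed=seed,m=.08)
    if ang<2.1: return []
    o=[]
    for s in S:
        B,r=basis(s);wz=(B[:,:5]@X[:5])[2];o.append((np.minimum(s-LO,HI-s).min(),ang,(ph,p,ro,z,b),s,wz))
    return o
if __name__=='__main__':
    with Pool() as P: o=[x for l in P.map(trial,range(900),chunksize=10) for x in l]
    print(len(o))
    o=[x for x in o if x[4]>.11];o.sort(key=lambda x:-(min(x[0],.3)+.3*min(x[1],2.5)-.08*np.abs(x[3]-qc).max()))
    for x in o[:14]: print('m %.2f ang %.2f'%x[:2],np.array(x[2]),x[3],'wz %.2f'%x[4])
E
time OMP_NUM_THREADS=1 python3 st.py
```

```text
284
m 0.30 ang 2.26 [-0.414 -0.273  0.577  0.223  0.011] [-1.164  1.53   0.466  2.256  1.697  1.424  0.341] wz 0.13
m 0.30 ang 2.26 [-0.414 -0.273  0.577  0.223  0.011] [-1.386  1.751  0.857  2.265  1.767  0.928  0.204] wz 0.13
m 0.46 ang 2.27 [-0.618 -0.286  0.579  0.234  0.018] [-1.1    1.417  0.367  2.104  1.519  1.47   0.654] wz 0.14
m 0.46 ang 2.27 [-0.618 -0.286  0.579  0.234  0.018] [-1.089  1.411  0.349  2.103  1.521  1.49   0.655] wz 0.14
m 0.43 ang 2.32 [-0.555 -0.251  0.288  0.216  0.043] [-1.116  1.48   0.477  2.129  1.622  1.348  0.84 ] wz 0.13
m 0.26 ang 2.38 [-0.269 -0.292  0.063  0.211  0.025] [-1.028  1.57   0.371  2.297  1.813  1.694  0.707] wz 0.12
m 0.53 ang 2.25 [-0.727 -0.26   0.557  0.242  0.034] [-1.029  1.347  0.308  2.032  1.471  1.509  0.822] wz 0.16
m 0.52 ang 2.25 [-0.727 -0.26   0.557  0.242  0.034] [-1.149  1.413  0.51   2.038  1.429  1.288  0.829] wz 0.16
m 0.54 ang 2.26 [-0.751 -0.23   0.436  0.188  0.047] [-0.962  1.413  0.232  1.955  1.47   1.551  0.938] wz 0.11
m 0.60 ang 2.26 [-0.751 -0.23   0.436  0.188  0.047] [-1.073  1.46   0.409  1.961  1.42   1.354  0.947] wz 0.11
m 0.60 ang 2.26 [-0.751 -0.23   0.436  0.188  0.047] [-1.101  1.477  0.455  1.962  1.405  1.303  0.95 ] wz 0.11
m 0.50 ang 2.30 [-0.618 -0.213  0.092  0.184  0.023] [-0.999  1.427  0.201  2.063  1.549  1.579  1.137] wz 0.11
m 0.45 ang 2.36 [-0.624 -0.28  -0.213  0.245  0.042] [-1.135  1.44   0.515  2.106  1.554  1.318  1.446] wz 0.15
m 0.25 ang 2.32 [-0.555 -0.251  0.288  0.216  0.043] [-1.407  1.83   1.055  2.142  1.62   0.605  0.725] wz 0.13
real	0m54.458s
user	3m31.865s
sys	0m0.063s
```

```bash
cat > pour3.py <<'E'
from plan import *
from plant import arm
from multiprocessing import Pool
q=arm.get_state()['joint_pos'];t=fk(q)[1].inv().apply([0,0,1.]);PI=np.pi
def trial(seed):
    g=np.random.default_rng(seed);u=g.uniform
    ph=u(-.8,-.4);p=u(-.3,-.2);z=u(.2,.25);b=.04;ro=u(-.1,.3)
    c=[.567+b*np.cos(ph),.139+b*np.sin(ph)]
    T=[pose([.59,-.227,.15],.08,1.05,PI),
       pose([u(.5,.65),u(-.25,-.05),u(.22,.4)],u(-.9,.3),u(.5,1.5),PI+u(-.5,.5)),
       pose([u(.5,.65),u(-.05,.15),u(.25,.4)],u(-1.2,0),u(.5,1.5),PI+u(-.6,.6)),
       pose([c[0],c[1],.3],ph,u(.3,1),PI+u(-.3,.3)),
       pose([*c,z+.02],ph,.2,u(1.8,2.3)),pose([*c,z],ph,p,u(.9,1.3)),pose([*c,z],ph,p,ro)]
    tr=follow(q,T,maxrows=15,show=False);P,r=fk(tr[-1])
    e=np.linalg.norm(P-T[-1][0])+(T[-1][1]*r.inv()).magnitude();ang=np.arccos(r.apply(t)[2])
    mg=np.minimum(tr-LO,HI-tr).min();bad=0
    for x in tr:
        a,r=fk(x);til=np.arccos(np.clip(r.apply(t)[2],-1,1))
        if (abs(a[0]-.567)>.07 or abs(a[1]-.139)>.09) and til>.9: bad+=1
    return (min(mg,.25)+.3*ang-(10 if e>.04 else 0)-.003*len(tr)-.3*bad,seed,len(tr),mg,ang,bad,tr)
if __name__=='__main__':
    with Pool() as P: o=sorted(P.map(trial,range(700),chunksize=10),key=lambda r:-r[0])
    for r in o[:5]: print(r[1:3],'marg %.3f ang %.2f bad %d'%r[3:6],r[6][-1])
    tr=o[0][6];np.save('trp.npy',tr)
    for x in tr[::3]:
        a,r=fk(x);print(x,a,'zax',r.as_matrix()[:,2],'tilt %.2f'%np.arccos(r.apply(t)[2]))
E
time OMP_NUM_THREADS=1 python3 pour3.py
python3 - <<'E'
from h import *
for p in [(530,283),(510,342)]:print('span',pix2w('scene',p,.004))
for p in [(585,312),(600,375),(555,345)]:print('vice',pix2w('scene',p,.1))
E
```

```text
(631, 37) marg 0.093 ang 2.36 bad 0 [-1.377  1.833  0.979  2.197  1.76   0.783  0.577]
(558, 40) marg 0.093 ang 2.37 bad 0 [-1.109  1.475  0.466  2.144  1.628  1.398  1.152]
(156, 42) marg 0.093 ang 2.39 bad 0 [-1.138  1.51   0.51   1.962  1.374  1.305  1.457]
(528, 40) marg 0.093 ang 2.36 bad 0 [-1.445  1.985  1.22   2.225  1.983  0.49   0.597]
(113, 41) marg 0.093 ang 2.37 bad 0 [-1.029  1.432  0.33   1.946  1.408  1.496  1.26 ]
[ 0.507  1.028 -0.16   2.064  3.441  0.416 -1.344] [ 0.6   -0.228  0.01 ] zax [ 0.496  0.039 -0.868] tilt 0.00
[ 0.598  0.755 -0.294  2.072  3.484  0.133 -1.413] [ 0.59  -0.227  0.15 ] zax [ 0.496  0.04  -0.867] tilt 0.00
[ 0.14   0.552 -0.067  2.396  3.012  0.531 -1.584] [ 0.568 -0.111  0.243] zax [ 0.654 -0.094 -0.751] tilt 0.21
[-0.355  0.459  0.249  2.419  2.546  0.512 -1.356] [ 0.56  -0.068  0.299] zax [ 0.669 -0.268 -0.694] tilt 0.29
[-0.895  0.481  0.729  2.361  2.067  0.417 -0.896] [ 0.553 -0.041  0.353] zax [ 0.655 -0.439 -0.615] tilt 0.48
[-0.985  0.636  0.535  2.259  1.923  0.542 -1.266] [0.595 0.096 0.308] zax [ 0.73  -0.369 -0.576] tilt 0.44
[-
[... 235 characters left out ...]
  2.298  1.983  0.901 -0.792] [0.603 0.121 0.233] zax [ 0.873 -0.48  -0.084] tilt 1.38
[-1.306  1.551  0.82   2.232  1.823  0.875 -0.447] [0.603 0.122 0.225] zax [ 0.866 -0.488  0.113] tilt 1.75
[-1.336  1.763  0.885  2.195  1.736  0.911 -0.163] [0.603 0.122 0.217] zax [ 0.864 -0.416  0.284] tilt 2.10
[-1.359  1.801  0.937  2.196  1.748  0.84   0.263] [0.603 0.122 0.217] zax [ 0.864 -0.416  0.284] tilt 2.28
[-1.377  1.833  0.979  2.197  1.76   0.783  0.577] [0.603 0.122 0.217] zax [ 0.864 -0.416  0.284] tilt 2.36
span [0.4222 0.4275 0.004 ]
span [0.5816 0.4469 0.004 ]
vice [0.4836 0.5418 0.1   ]
vice [0.5966 0.6135 0.1   ]
vice [0.5866 0.5162 0.1   ]
real	1m34.894s
user	6m8.642s
sys	0m0.096s
```

```bash
OMP_NUM_THREADS=1 python3 - <<'E'
from pour3 import *
tr=trial(558)[6];np.save('trp.npy',tr)
for x in tr[::4]:
    a,r=fk(x);B=basis(x)[0];print(x,a,'z',r.as_matrix()[:,2],'tilt %.2f'%np.arccos(r.apply(t)[2]),'elb',B[:,:3]@X[:3],'wr',B[:,:5]@X[:5])
rows(tr,.4)
E
```

```text
[ 0.507  1.028 -0.16   2.064  3.441  0.416 -1.344] [ 0.6   -0.228  0.01 ] z [ 0.496  0.039 -0.868] tilt 0.00 elb [ 0.412 -0.251  0.638] wr [ 0.438 -0.24   0.293]
[ 0.661  0.709 -0.336  2.144  3.569  0.221 -1.343] [ 0.577 -0.222  0.18 ] z [ 0.562  0.059 -0.825] tilt 0.10 elb [ 0.278 -0.24   0.775] wr [ 0.394 -0.242  0.449]
[ 0.479  0.606 -0.233  2.373  3.428  0.591 -1.137] [ 0.572 -0.147  0.242] z [ 0.715  0.052 -0.698] tilt 0.34 elb [ 0.276 -0.165  0.81 ] wr [ 0.339 -0.164  0.47 ]
[-0.241  0.649 -0.033  2.428  2.6    0.887 -1.078] [ 0.617 -0.012  0.257] z [ 0.781 -0.188 -0.596] tilt 0.50 elb [0.335 0.063 0.796] wr [0.362 0.049 0.451]
[-0.683  0.692  0.036  2.264  1.909  0.978 -1.154] [0.617 0.093 0.286] z [ 0.78  -0.401 -0.48 ] tilt 0.57 elb [0.291 0.212 0.781] wr [0.362 0.224 0.442]
[-0.832  0.809  0.096  2.234  1.769  1.108 -0.924] [0.605 0.113 0.276] z [ 0.786 -0.5   -0.365] tilt 0.78 elb [0.288 0.288 0.736] wr [0.348 0.276 0.395]
[-0.929  0.991  0.186  2.272  1.82   1.228 -0.593] [0.602 0.118 0.251] z [ 0.835 -0.507 -0.214] tilt 1.17 elb [0.297 0.366 0.656] wr [0.33  0.283 0.321]
[... 1180 characters left out ...]
, -0.0, 0.4, 9, 29, -31, 0.17, -0.08, -0.15]
20 [0.4, 5, 4, 1, 0.03, -0.03, -0.14, 0.4, 10, 8, 2, 0.05, -0.06, -0.29, 0.4, 15, 11, 3, 0.08, -0.09, -0.43, 0.4, 20, 15, 4, 0.11, -0.12, -0.58, 0.4, 23, 17, 6, 0.19, -0.14, -0.7]
25 [0.4, 1, 3, 0, 0.08, -0.0, -0.13, 0.4, 2, 7, 1, 0.16, -0.01, -0.25, 0.4, 3, 10, 1, 0.24, -0.01, -0.38, 0.4, 4, 13, 2, 0.32, -0.01, -0.51, 0.4, 5, 16, 2, 0.39, -0.01, -0.64]
30 [0.4, 0, 0, 0, 0.0, 0.0, -0.15, 0.4, 0, 0, 0, 0.01, 0.01, -0.3, 0.4, 0, 1, 0, 0.01, 0.01, -0.45, 0.4, 0, 1, 0, 0.02, 0.01, -0.6, 0.4, 0, 1, 0, 0.02, 0.01, -0.75]
35 [0.4, 0, 0, 0, 0.0, 0.0, -0.15, 0.4, 0, 0, 0, 0.01, 0.01, -0.3, 0.4, -1, 0, 0, 0.01, 0.01, -0.45, 0.4, -1, 0, 0, 0.02, 0.01, -0.52]
```

Emit:
servo_tool(moves=[0.4, 0, 0, 0, 0, 0, 0, 0.4, -10, 0, -20, 0, 0, 0, 0.4, -30, 1, -60, 0, 0, 0, 0.4, -48, 1, -100, 0, 0, 0, 0.4, -61, 2, -126, 0, 0, -0.01], squeeze=50)

```text
clock: 7.45
position: [0.59, -0.2263, 0.1514]
tcp_rot: [-0.111, 2.619, 0.024]
ft_force: [0.6, -1.3, -1.9]
width: 0.0554
grip_force: 50.0
```

Emit:
servo_tool(moves=[0.4, -4, 5, -32, -0.01, -0.08, -0.12, 0.4, -8, 11, -64, -0.02, -0.16, -0.25, 0.4, -20, 16, -96, -0.03, -0.24, -0.38, 0.4, -20, 16, -96, -0.03, -0.24, -0.38])

```text
clock: 7.85
position: [0.5564, -0.2143, 0.2437]
tcp_rot: [-0.575, 2.32, -0.055]
ft_force: [0.0, 0.1, -1.4]
width: 0.0552
grip_force: 50.0
```

```bash
python3 rec.py | head -2; python3 -c "
from plan import *
x=np.load('trp.npy')[6];print(x,fk(x)[0],fk(x)[1].as_matrix()[:,[0,2]].T)"
python3 - <<'E'
from h import *
cv2.imwrite('pics/s4.png',cv2.resize(imaging.read_camera('side')[100:340,200:520,::-1],None,fx=2.5,fy=2.5))
E
```

```text
7.85 [ 0.5564 -0.2143  0.2437] [ 0.85   0.632 -0.485  2.224  3.795  0.314 -1.237] 0.055242377313264396
toolx [-0.631 -0.42  -0.652] z [ 0.671  0.125 -0.73 ]
[ 0.839  0.635 -0.461  2.242  3.787  0.343 -1.229] [ 0.551 -0.213  0.24 ] [[-0.632 -0.415 -0.654]
 [ 0.673  0.125 -0.729]]
```

View pics/s4.png

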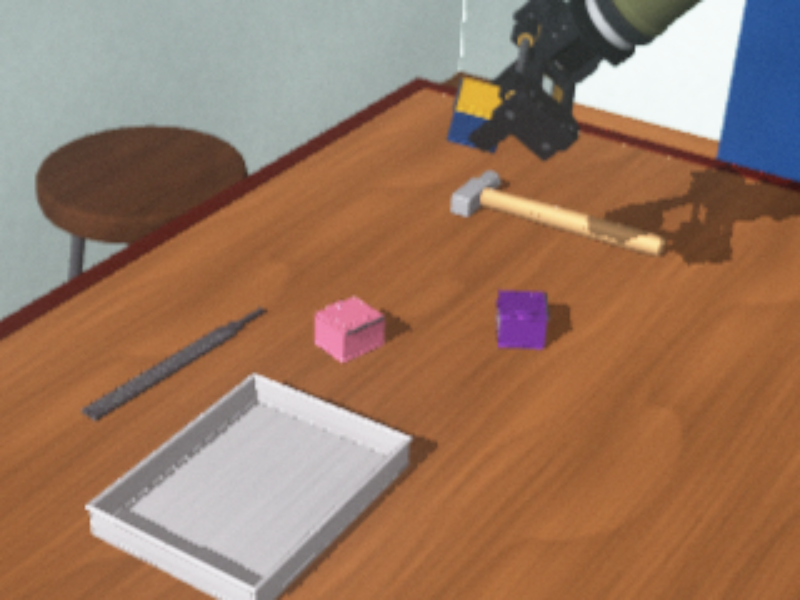

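The tin, held at (475,110) in this crop, is firmly gripped and in the air with its lid shut. The tray, purple and pink blocks are undisturbed. The arm matches waypoint 6, so I'll continue the planned path.

```bash
python3 -c "
from plan import *
rows(np.load('trp.npy'),.4,6)"
```

```text
6 [0.4, -20, 25, 10, 0.04, -0.01, 0.02, 0.4, -42, 51, 20, 0.09, -0.02, 0.05, 0.4, -65, 77, 30, 0.15, -0.03, 0.08, 0.4, -88, 102, 39, 0.21, -0.04, 0.1, 0.4, -112, 127, 48, 0.28, -0.04, 0.13]
11 [0.4, -20, 30, 2, 0.08, -0.01, 0.02, 0.4, -41, 61, 2, 0.16, -0.02, 0.04, 0.4, -62, 93, 2, 0.24, -0.03, 0.07, 0.4, -67, 107, -14, 0.27, -0.06, 0.21, 0.4, -73, 121, -29, 0.31, -0.08, 0.35]
16 [0.4, -2, 10, -19, 0.04, -0.01, 0.14, 0.4, 3, 12, -17, 0.07, -0.04, -0.0, 0.4, 9, 14, -15, 0.1, -0.06, -0.15, 0.4, 15, 16, -13, 0.13, -0.09, -0.29, 0.4, 20, 18, -11, 0.15, -0.11, -0.44]
21 [0.4, 4, 5, 1, 0.03, -0.03, -0.14, 0.4, 9, 9, 2, 0.05, -0.06, -0.29, 0.4, 13, 14, 3, 0.08, -0.09, -0.43, 0.4, 16, 16, 4, 0.16, -0.11, -0.56, 0.4, 18, 18, 5, 0.25, -0.12, -0.68]
26 [0.4, 1, 3, 0, 0.08, -0.0, -0.13, 0.4, 1, 7, 0, 0.16, -0.01, -0.25, 0.4, 2, 10, 0, 0.24, -0.01, -0.38, 0.4, 2, 14, 1, 0.32, -0.01, -0.51, 0.4, 2, 14, 1, 0.32, 0.01, -0.66]
31 [0.4, 0, 0, 0, 0.0, 0.0, -0.15, 0.4, 0, 0, 0, 0.01, 0.01, -0.3, 0.4, 0, 1, 0, 0.01, 0.01, -0.45, 0.4, 0, 1, 0, 0.02, 0.01, -0.6, 0.4, 0, 1, 0, 0.02, 0.01, -0.75]
36 [0.4, 0, 0, 0, 0.0, 0.0, -0.15, 0.4, 0, 0, 0, 0.01, 0.01, -0.3, 0.4, 0, 0, 0, 0.01, 0.01, -0.37]
```

Emit:
servo_tool(moves=[0.4, -20, 25, 10, 0.04, -0.01, 0.02, 0.4, -42, 51, 20, 0.09, -0.02, 0.05, 0.4, -65, 77, 30, 0.15, -0.03, 0.08, 0.4, -88, 102, 39, 0.21, -0.04, 0.1, 0.4, -112, 127, 48, 0.28, -0.04, 0.13])

```text
clock: 8.4
position: [0.6115, -0.0458, 0.253]
tcp_rot: [-0.285, 2.258, -0.294]
ft_force: [1.8, -0.0, -1.6]
width: 0.0554
grip_force: 50.0
```

Emit:
servo_tool(moves=[0.4, -20, 30, 2, 0.08, -0.01, 0.02, 0.4, -41, 61, 2, 0.16, -0.02, 0.04, 0.4, -62, 93, 2, 0.24, -0.03, 0.07, 0.4, -67, 107, -14, 0.27, -0.06, 0.21, 0.4, -73, 121, -29, 0.31, -0.08, 0.35])

```text
clock: 8.9
position: [0.6213, 0.0973, 0.2867]
tcp_rot: [0.254, 2.098, -0.421]
ft_force: [1.2, -0.1, -0.8]
width: 0.0554
grip_force: 50.0
```

Emit:
servo_tool(moves=[0.4, -2, 10, -19, 0.04, -0.01, 0.14, 0.4, 3, 12, -17, 0.07, -0.04, 0, 0.4, 9, 14, -15, 0.1, -0.06, -0.15, 0.4, 15, 16, -13, 0.13, -0.09, -0.29, 0.4, 20, 18, -11, 0.15, -0.11, -0.44])

```text
clock: 9.4
position: [0.6089, 0.1166, 0.2714]
tcp_rot: [-0.155, 2.01, -0.839]
ft_force: [0.3, -0.3, -1.7]
width: 0.0555
grip_force: 50.0
```

```bash
python3 rec.py | head -2; python3 -c "
from plan import *
x=np.load('trp.npy')[21];print(x,fk(x)[0],fk(x)[1].as_matrix()[:,[0,2]].T)"
```

```text
9.4 [0.6089 0.1166 0.2714] [-0.873  0.844  0.159  2.234  1.792  1.09  -0.812] 0.05547220960493449
toolx [-0.567 -0.417 -0.71 ] z [ 0.796 -0.499 -0.342]
[-0.859  0.853  0.119  2.24   1.775  1.139 -0.835] [0.604 0.115 0.27 ] [[-0.559 -0.408 -0.722]
 [ 0.795 -0.51  -0.327]]
```

Emit:
servo_tool(moves=[0.4, 4, 5, 1, 0.03, -0.03, -0.14, 0.4, 9, 9, 2, 0.05, -0.06, -0.29, 0.4, 13, 14, 3, 0.08, -0.09, -0.43, 0.4, 16, 16, 4, 0.16, -0.11, -0.56, 0.4, 18, 18, 5, 0.25, -0.12, -0.68])

```text
clock: 9.9
position: [0.6064, 0.1191, 0.2466]
tcp_rot: [-0.748, 1.726, -1.453]
ft_force: [0.5, 0.1, -1.8]
width: 0.0554
grip_force: 50.0
```

Emit:
servo_tool(moves=[0.4, 1, 3, 0, 0.08, 0, -0.13, 0.4, 1, 7, 0, 0.16, -0.01, -0.25, 0.4, 2, 10, 0, 0.24, -0.01, -0.38, 0.4, 2, 14, 1, 0.32, -0.01, -0.51, 0.4, 2, 14, 1, 0.32, 0.01, -0.66])

```text
clock: 10.4
position: [0.6068, 0.1202, 0.2286]
tcp_rot: [-1.196, 1.248, -2.102]
ft_force: [-0.6, 0.1, -1.0]
width: 0.0556
grip_force: 50.0
```

Emit:
servo_tool(moves=[0.4, 0, 0, 0, 0, 0, -0.15, 0.4, 0, 0, 0, 0.01, 0.01, -0.3, 0.4, 0, 1, 0, 0.01, 0.01, -0.45, 0.4, 0, 1, 0, 0.02, 0.01, -0.6, 0.4, 0, 1, 0, 0.02, 0.01, -0.75])

```text
clock: 10.9
position: [0.6068, 0.1194, 0.231]
tcp_rot: [1.667, -0.764, 2.352]
ft_force: [0.2, 0.5, 0.2]
width: 0.0557
grip_force: 50.0
```

Emit:
servo_tool(moves=[0.4, 0, 0, 0, 0, 0, -0.15, 0.4, 0, 0, 0, 0.01, 0.01, -0.3, 0.4, 0, 0, 0, 0.01, 0.01, -0.37, 0.4, 0, 0, 0, 0.01, 0.01, -0.37, 0.4, 0, 0, 0, 0.01, 0.01, -0.37])

```text
clock: 11.4
position: [0.6069, 0.1188, 0.2318]
tcp_rot: [1.634, -0.406, 2.111]
ft_force: [-0.8, 0.0, -0.9]
width: 0.0559
grip_force: 50.0
```

Emit:
servo_tool(moves=[0.4, 0, 0, 0, 0, 0, 0, 0.4, 0, 0, 0, 0, 0, 0, 0.4, 0, 0, 0, 0, 0, 0, 0.4, 0, 0, 0, 0, 0, 0, 0.4, 0, 0, 0, 0, 0, 0])

```text
clock: 11.9
position: [0.6071, 0.1173, 0.2326]
tcp_rot: [1.632, -0.405, 2.108]
ft_force: [0.8, -0.2, 0.1]
width: 0.0556
grip_force: 50.0
```

```bash
python3 rec.py | head -2
python3 - <<'E'
from h import *
a=imaging.read_camera('scene')[190:340,300:480,::-1];b=imaging.read_camera('side')[180:360,200:400,::-1]
a=cv2.resize(a,(400,333),interpolation=cv2.INTER_CUBIC);b=cv2.resize(b,(400,360),interpolation=cv2.INTER_CUBIC)
c=np.zeros((360,800,3),np.uint8);c[:333,:400]=a;c[:,400:]=b;cv2.imwrite('pics/p5.png',c)
E
```

```text
11.9 [0.6071 0.1173 0.2326] [-1.129  1.477  0.522  2.163  1.666  1.331  1.125] 0.05558502319126119
toolx [-0.206  0.163  0.965] z [ 0.836 -0.484  0.26 ]
```

View pics/p5.png

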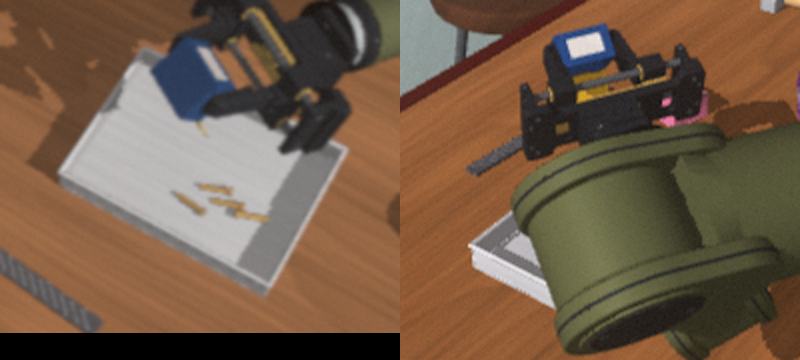

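The pour worked. In the left crop all four brass screws lie in the tray, near (188,203), (213,187), (228,204) and (248,214), and the tin is held mouth-down. I'll reverse the path and set the tin back on its original spot.

```bash
cat > back.py <<'E'
from plan import *
from plant import arm
q=arm.get_state()['joint_pos'];o=np.load('trp.npy')
Ts=[fk(o[i]) for i in (33,28,24,20,16,13,10,8,6,3,2,1)]
tr=follow(q,Ts,maxrows=25);print('marg',np.minimum(tr-LO,HI-tr).min(0))
np.save('trb.npy',tr);rows(tr,.4)
E
OMP_NUM_THREADS=1 python3 back.py
```

```text
0 5 [-1.107  1.452  0.461  2.143  1.627  1.382  0.418] [0.602 0.119 0.23 ] err [0.001 0.067] zax [ 0.822 -0.507  0.26 ]
1 10 [-1.069  1.291  0.374  2.176  1.664  1.331 -0.207] [0.602 0.119 0.237] err [0.    0.041] zax [ 0.824 -0.557  0.102]
2 14 [-0.975  1.018  0.257  2.267  1.815  1.187 -0.586] [0.602 0.118 0.251] err [0.001 0.038] zax [ 0.834 -0.516 -0.196]
3 18 [-0.877  0.826  0.165  2.237  1.776  1.07  -0.918] [0.604 0.114 0.275] err [0.001 0.035] zax [ 0.787 -0.503 -0.356]
4 20 [-0.749  0.716  0.106  2.261  1.892  0.967 -1.126] [0.615 0.097 0.284] err [0.005 0.063] zax [ 0.781 -0.422 -0.461]
5 22 [-0.511  0.684  0.092  2.367  2.332  0.892 -1.109] [0.626 0.036 0.266] err [0.013 0.053] zax [ 0.79  -0.287 -0.542]
6 25 [-0.006  0.625 -0.021  2.451  2.991  0.81  -1.161] [ 0.601 -0.066  0.25 ] err [0.015 0.033] zax [ 0.762 -0.083 -0.643]
7 27 [ 0.354  0.606 -0.127  2.392  3.412  0.648 -1.201] [ 0.579 -0.132  0.243] err [0.017 0.026] zax [ 0.723  0.035 -0.69 ]
8 29 [ 0.714  0.618 -0.318  2.267  3.84   0.429 -1.334] [ 0.556 -0.2    0.239] err [0.014 0.015] zax [ 0.679  0.121 -0.724]
9 3
[... 943 characters left out ...]
 -0.03, 0.03, 0.14, 0.4, -5, -11, -1, -0.06, 0.06, 0.29, 0.4, -8, -17, -1, -0.09, 0.09, 0.43, 0.4, -8, -25, 7, -0.15, 0.12, 0.57, 0.4, -7, -33, 14, -0.21, 0.15, 0.7]
20 [0.4, 6, -23, 22, -0.08, 0.02, -0.11, 0.4, 12, -47, 43, -0.15, 0.04, -0.21, 0.4, 22, -80, 55, -0.22, 0.06, -0.24, 0.4, 32, -112, 65, -0.3, 0.08, -0.28, 0.4, 43, -143, 74, -0.38, 0.1, -0.3]
25 [0.4, 20, -29, -3, -0.07, 0.01, -0.03, 0.4, 39, -57, -7, -0.13, 0.02, -0.05, 0.4, 58, -88, -12, -0.18, 0.03, -0.08, 0.4, 77, -117, -16, -0.23, 0.04, -0.1, 0.4, 94, -119, 13, -0.22, 0.13, 0.01]
30 [0.4, 13, -8, 30, 0.01, 0.08, 0.12, 0.4, 26, -16, 58, 0.02, 0.16, 0.24, 0.4, 48, -12, 91, 0.02, 0.16, 0.24, 0.4, 77, -7, 132, 0.02, 0.16, 0.25]
```

Emit:
servo_tool(moves=[0.4, 0, 0, -1, -0.01, 0, 0.15, 0.4, 0, 0, -2, -0.01, 0, 0.3, 0.4, -1, 1, -3, -0.02, 0.01, 0.45, 0.4, -1, 1, -5, -0.02, 0.01, 0.6, 0.4, -1, 1, -6, -0.03, 0.01, 0.75])

```text
clock: 12.5
position: [0.6016, 0.119, 0.2298]
tcp_rot: [-1.472, 1.097, -2.385]
ft_force: [-0.6, 0.7, -1.4]
width: 0.0554
grip_force: 50.0
```

Emit:
servo_tool(moves=[0.4, 1, -1, 0, -0.03, -0.01, 0.15, 0.4, 2, -2, 1, -0.07, -0.02, 0.29, 0.4, 3, -3, 1, -0.1, -0.02, 0.44, 0.4, 4, -3, 1, -0.13, -0.03, 0.58, 0.4, 5, -4, 2, -0.16, -0.04, 0.73])

```text
clock: 13.0
position: [0.6018, 0.1189, 0.2367]
tcp_rot: [-0.913, 1.512, -1.781]
ft_force: [0.3, -0.7, -0.5]
width: 0.0561
grip_force: 50.0
```

Emit:
servo_tool(moves=[0.4, 0, -3, 0, -0.08, 0, 0.13, 0.4, 1, -7, 1, -0.15, 0, 0.26, 0.4, 1, -10, 1, -0.23, 0, 0.39, 0.4, 2, -13, 2, -0.31, 0, 0.52, 0.4, 3, -19, 4, -0.34, 0.05, 0.65])

```text
clock: 13.5
position: [0.6021, 0.1148, 0.2575]
tcp_rot: [-0.436, 1.906, -1.111]
ft_force: [0.5, -1.0, -0.7]
width: 0.0553
grip_force: 50.0
```

Emit:
servo_tool(moves=[0.4, -3, -6, 0, -0.03, 0.03, 0.14, 0.4, -5, -11, -1, -0.06, 0.06, 0.29, 0.4, -8, -17, -1, -0.09, 0.09, 0.43, 0.4, -8, -25, 7, -0.15, 0.12, 0.57, 0.4, -7, -33, 14, -0.21, 0.15, 0.7])

```text
clock: 14.0
position: [0.6146, 0.0967, 0.2844]
tcp_rot: [0.207, 2.071, -0.492]
ft_force: [0.3, -0.3, -1.5]
width: 0.0557
grip_force: 50.0
```

Emit:
servo_tool(moves=[0.4, 6, -23, 22, -0.08, 0.02, -0.11, 0.4, 12, -47, 43, -0.15, 0.04, -0.21, 0.4, 22, -80, 55, -0.22, 0.06, -0.24, 0.4, 32, -112, 65, -0.3, 0.08, -0.28, 0.4, 43, -143, 74, -0.38, 0.1, -0.3])

```text
clock: 14.5
position: [0.6011, -0.0664, 0.2517]
tcp_rot: [-0.316, 2.261, -0.268]
ft_force: [2.1, -0.1, -1.4]
width: 0.0555
grip_force: 50.0
```

```bash
python3 rec.py | head -2; OMP_NUM_THREADS=1 python3 - <<'E'
from plan import *
from plant import arm
q=arm.get_state()['joint_pos'];o=np.load('trp.npy')
tr=follow(q,[fk(o[i]) for i in (8,6,3)]+[pose([.594,-.228,.09],.079,1.051,np.pi)],tol=(.002,.01))
rows(tr,.4)
E
```

```text
14.5 [ 0.6011 -0.0664  0.2517] [-0.015  0.62  -0.013  2.45   2.984  0.803 -1.153] 0.05549324270051164
toolx [-0.634 -0.312 -0.707] z [ 0.761 -0.089 -0.643]
0 2 [ 0.345  0.605 -0.123  2.394  3.403  0.651 -1.199] [ 0.579 -0.131  0.243] err [0.018 0.028] zax [ 0.724  0.032 -0.689]
1 4 [ 0.705  0.617 -0.313  2.27   3.829  0.434 -1.329] [ 0.557 -0.198  0.239] err [0.016 0.017] zax [ 0.68   0.12  -0.724]
2 7 [ 0.582  0.753 -0.268  2.072  3.6    0.142 -1.532] [ 0.59  -0.227  0.15 ] err [0. 0.] zax [ 0.496  0.04  -0.867]
3 9 [ 0.518  0.866 -0.168  2.084  3.581  0.286 -1.505] [ 0.594 -0.228  0.09 ] err [0. 0.] zax [ 0.495  0.039 -0.868]
0 [0.4, 20, -28, -2, -0.07, 0.01, -0.02, 0.4, 40, -55, -5, -0.13, 0.02, -0.04, 0.4, 59, -86, -10, -0.19, 0.02, -0.07, 0.4, 78, -114, -14, -0.24, 0.03, -0.1, 0.4, 95, -116, 15, -0.22, 0.13, 0.02]
5 [0.4, 13, -9, 30, 0.01, 0.08, 0.12, 0.4, 26, -17, 58, 0.01, 0.16, 0.24, 0.4, 55, -13, 99, 0.01, 0.16, 0.24, 0.4, 61, -12, 107, 0.01, 0.16, 0.24]
```

Emit:
servo_tool(moves=[0.4, 20, -28, -2, -0.07, 0.01, -0.02, 0.4, 40, -55, -5, -0.13, 0.02, -0.04, 0.4, 59, -86, -10, -0.19, 0.02, -0.07, 0.4, 78, -114, -14, -0.24, 0.03, -0.1, 0.4, 95, -116, 15, -0.22, 0.13, 0.02])

```text
clock: 15.0
position: [0.5597, -0.2281, 0.2085]
tcp_rot: [-0.365, 2.433, -0.053]
ft_force: [0.3, -2.1, -1.7]
width: 0.0555
grip_force: 50.0
```

Emit:
servo_tool(moves=[0.4, 13, -9, 30, 0.01, 0.08, 0.12, 0.4, 26, -17, 58, 0.01, 0.16, 0.24, 0.4, 55, -13, 99, 0.01, 0.16, 0.24, 0.4, 61, -12, 107, 0.01, 0.16, 0.24, 0.4, 61, -12, 107, 0.01, 0.16, 0.24])

```text
clock: 15.5
position: [0.5938, -0.2253, 0.088]
tcp_rot: [-0.106, 2.614, 0.033]
ft_force: [0.5, 0.7, -0.5]
width: 0.0555
grip_force: 50.0
```

Emit:
servo_tool(moves=[0.4, 0, 0, 0, 0, 0, 0, 0.4, 0, 0, 0, 0, 0, 0])

```text
clock: 15.7
position: [0.5965, -0.2263, 0.0925]
tcp_rot: [-0.106, 2.606, 0.029]
ft_force: [-0.5, -0.1, -1.2]
width: 0.0559
grip_force: 50.0
```

```bash
OMP_NUM_THREADS=1 python3 rec.py .600 -.2275 .0105 .079 1.05
python3 - <<'E'
from plant import arm
from h import *
s=arm.get_state();m=R.from_rotvec(s['tcp_rot'])
# pick orientation
r0=R.from_rotvec([-0.097,2.619,0.029]);print('turn to pick',(m.inv()*r0).as_rotvec().round(3))
a=imaging.read_camera('wrist')[150:420,130:500,::-1];b=imaging.read_camera('side')[120:260,300:500,::-1]
a=cv2.resize(a,(400,292));b=cv2.resize(b,(400,280),interpolation=cv2.INTER_CUBIC)
c=np.zeros((300,800,3),np.uint8);c[:292,:400]=a;c[:280,400:]=b;cv2.imwrite('pics/p6.png',c)
E
```

```text
15.7 [ 0.5965 -0.2263  0.0925] [ 0.523  0.866 -0.176  2.088  3.569  0.299 -1.489] 0.05588224289972777
toolx [-0.858 -0.07  -0.508] z [ 0.507  0.042 -0.861]
[ 0.352 -0.044  0.004  0.558 -0.002  0.341 -0.001  0.331] [7.173 5.341 4.098 3.371 1.453 0.924 0.791 0.526] 0.010229364245689349
shift mm [38.7 -1.5 72.3]
turn [-2.000e-02  2.000e-03 -3.139e+00]
turn to pick [0.002 0.012 0.007]
```

View pics/p6.png

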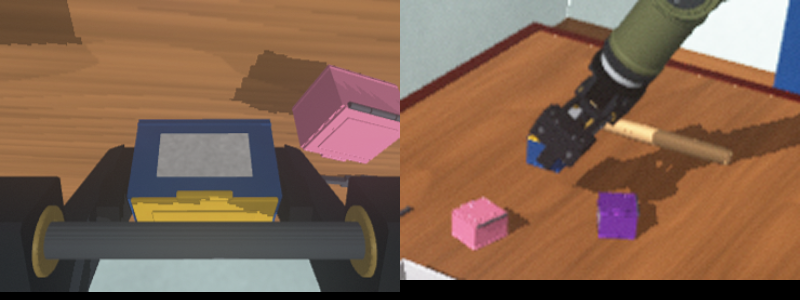

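The tin is upright in the grip with its lid shut, and the spot below it is free. I'll lower it and let go.

Emit:
servo_tool(moves=[0.4, 15, 0, 28, 0, 0.01, 0, 0.4, 27, -1, 52, 0, 0.01, 0.01, 0.4, 35, -1, 65, 0, 0.01, 0.01, 0.4, 38, -1, 70, 0, 0.01, 0.01, 0.4, 38, -1, 70, 0, 0.01, 0.01])

```text
clock: 16.3
position: [0.5989, -0.2266, 0.0112]
tcp_rot: [-0.093, 2.619, 0.034]
ft_force: [0.7, 0.2, -0.1]
width: 0.0554
grip_force: 50.0
```

Emit:
servo_tool(moves=[0.4, 0, 0, 1, 0, 0, 0, 0.4, 0, 0, 1, 0, 0, 0])

```text
clock: 16.5
position: [0.6, -0.2268, 0.0108]
tcp_rot: [-0.093, 2.618, 0.033]
ft_force: [-0.4, -0.1, -1.0]
width: 0.0562
grip_force: 50.0
```

Emit:
servo_tool(moves=[-0.3, 0, 0, 0, 0, 0, 0, -0.4, 0, 0, 0, 0, 0, 0, -0.6, 0, 0, 0, 0, 0, 0, -0.6, 0, 0, 0, 0, 0, 0, -0.6, 0, 0, 0, 0, 0, 0])

```text
clock: 17.0
position: [0.5994, -0.2265, 0.0098]
tcp_rot: [-0.094, 2.619, 0.034]
ft_force: [0.3, -0.1, -0.3]
width: 0.0709
grip_force: 0.0
```

Emit:
servo_tool(moves=[-0.6, 0, 0, -15, 0, 0, 0, -0.6, 0, 0, -45, 0, 0, 0, -0.6, 0, 0, -85, 0, 0, 0, -0.6, 0, 0, -125, 0, 0, 0, -0.6, 0, 0, -140, 0, 0, 0])

```text
clock: 17.5
position: [0.5278, -0.2333, 0.1342]
tcp_rot: [-0.092, 2.619, 0.031]
ft_force: [0.1, -0.1, -1.1]
width: 0.0705
grip_force: 0.0
```

Emit:
servo_tool(moves=[-0.6, 0, 0, 0, 0, 0, 0, -0.6, 0, 0, 0, 0, 0, 0, -0.6, 0, 0, 0, 0, 0, 0])

```text
clock: 17.8
position: [0.5305, -0.2319, 0.1301]
tcp_rot: [-0.094, 2.62, 0.036]
ft_force: [-0.6, 0.6, -0.3]
width: 0.0706
grip_force: 0.0
```

Run:
```python
from h import *
a=imaging.read_camera('scene')[120:340,130:480,::-1];b=imaging.read_camera('side')[180:360,200:400,::-1];w=imaging.read_camera('wrist')[:,:,::-1]
c=np.zeros((600,800,3),np.uint8);c[:302,:480]=cv2.resize(a,(480,302),interpolation=cv2.INTER_CUBIC);c[:288,480:]=cv2.resize(b,(320,288),interpolation=cv2.INTER_CUBIC);c[302:596,:392]=cv2.resize(w,(392,294))
t=imaging.read_camera('scene')[205:325,320:465,::-1];c[302:592,400:750]=cv2.resize(t,(350,290),interpolation=cv2.INTER_CUBIC);cv2.imwrite('pics/p7.png',c)
```

```text
(no output)
```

View pics/p7.png

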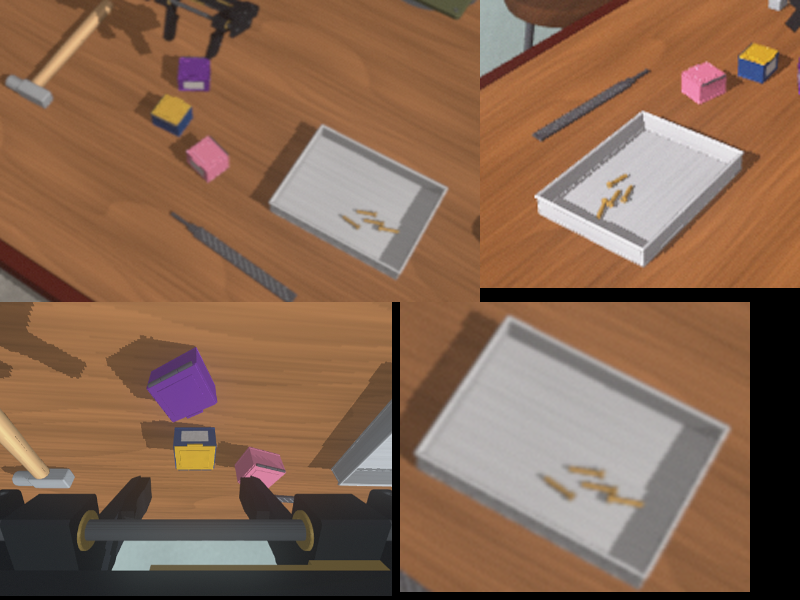

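The final picture shows the tin standing upright with its lid shut at its old spot, (195,448) in the wrist crop. All four screws lie in the tray, the gripper is clear, and the tray and file look unmoved, so I'm handing in.

```bash
python3 -c "
from plant import job
print(job.sign_off())"
```

```text
the job is handed in; nothing more can be done
None
```

I handed the job in at about 18 s on the robot's clock: the last pictures show all four screws in the tray and the tin upright on its old spot with its lid shut, but sign-off returned no verdict.

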